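# Load the tilted tester stage

## Robot

A 6-joint arm with a two-finger parallel gripper is mounted at the origin on the work surface. World frame = base frame: x ahead of the robot, y to its left, z up, the work surface at z = 0. Lengths are in m, angles in rad, forces in N, time in s.
With the tool pointing down it reaches from about 0.35 to 0.775 m from the base axis. Payload 7.3 kg.
Tool frame: the origin (TCP) lies between the finger pads; the fingertips stand robot.tcp_to_tips ahead of it and the grasp point (between the pads) lies 2 mm behind it (robot.tcp_to_tips is the distance from the TCP to the fingertips, in m); y points along the fingers, x is the direction in which the jaws open and shut, and the axes are right-handed (so a half turn about y gives the same grasp; the last joint's range is limited). The gripper opens to 92 mm and grips with 3 to 60 N. Pads are 19 mm wide; open, the fingers measure 130 mm over their backs; the gripper's body (75 mm by 190 mm) begins 47 mm behind the grasp point.
Start: joints at [1.153, 0.342, 1.524, -0, 1.275, -0.146], TCP at [0.141, 0.506, 0.244] pointing down, gripper open.
Joint ranges: [-2.53, 2.53], [-0.77, 2.02], [0.04, 2.7], [-1, 4.14], [0.28, 2.66], [-3.11, 3.11]. Speed limits (rad/s): [2.57, 2.57, 3.14, 3.14, 3.14, 3.14].

## Interface

Orientations are given as [roll, pitch, yaw] about the fixed x, y, z axes, in that order (R = Rz(yaw) Ry(pitch) Rx(roll)).
In Python, from cell import status, read_camera, get_calibration, robot gives the robot as it stands.
- The arm moves only by the shell command python3 -m creep 'ROWS' [FORCE]. ROWS is JSON, a list of rows, each an object of numbers: "dx", "dy", "dz": the shift along the tool's x, y, z in m; "rx", "ry", "rz": the turn, a rotation vector about the tool's x, y, z in rad; "gripper": the opening, from 0 (shut) to 1 (fully open). A call has 1 to 20 rows; each row is the pose to reach, as a shift and turn from the pose commanded when the call began, along the tool's axes at that moment; what a row does not reach only later rows make up. A row lasts 1/8 s, in which the tool goes at most 62.5 mm and 10.7 degrees, less where a joint would pass 70% of its speed; a pose out of reach is approached as far as the arm can. A call with a gripper value outside its range is refused whole. The fingers move at their own pace and stop on an object; FORCE is the grip in N (left out, the last holds). Time passes only in rows, so rows that repeat a pose let the fingers close. It gives the time, the measured TCP pose, the force and the opening at its end, in the units of the state.
- status.observe(): the state, without advancing time (a new reading comes with each control period).
- read_camera(name): name is "scene" or "top"; returns (picture, depth): 384x512x3 uint8, red, green, blue; 384x512 float32, m along the optical axis (not along the pixel's ray), 0 where there is no reading.
- get_calibration(name): a dict with "fx", "fy", "cx", "cy" (pixels), "xyz" and "rotation" of the camera in the world. Camera axes: x right, y down, z forward; pixel columns grow to the right and rows downward; lengths in m; the calibration is good to about 2 mm. A picture is of the moment at which its call begins. get_calibration takes no time and is no camera call.
- robot.hand_in(): hands the job in, once; it reports no verdict.
The state is a dict: "time": time; "qpos": joint angles; "qvel": joint speeds; "joint_efforts": joint torques, N m; "tool_pos": TCP position; "tool_rot": TCP orientation; "contact_force": force on the tool from outside, world axes, zero at the start; "torque": the same for the moment, N m; "opening": finger opening in m.
Only numpy, scipy, OpenCV 4.12 (cv2) and the standard library are available. Lean on these libraries where they do the work, as an engineer would, in place of code of your own. Each camera call takes 0.05 s, during which the arm holds its last target.

## Task

Load the tilted tester stage: thread the square specimen plate down the stage's post and seat it fully home in the square recess around the post, then thread the thick clamp collar down the post until it sits fully home on the plate. Let go of both, and leave the round specimen, the thin ring and the other things on the bench where they are.

Things in the scene. Friction and masses are not known exactly. Their poses are not given: they have to be found in the camera images.
- die: fixed aluminium die plate on the stage, 120 x 120 x 18 mm, its face tilted 0.5 rad (29 deg) from level; origin at centre of its underside, z normal to the face (face at z = 18 mm), y level, x up the slope. In its middle is a square recess 47 x 47 mm, 5 mm deep, sides along x and y, 1 mm chamfer; a post rises from the recess
- seat (a point): centre of the recess floor; axes as die. Here a steel post rises along z: 12 mm diameter, its tip 44 mm from the recess floor (39 mm above the die face), the last 5 mm conical, 4 mm across at the tip
- plate: square aluminium specimen plate, 46 x 46 x 14 mm, with a 15 mm round hole through its centre; lies flat on the bench; origin at centre of its underside, x and y along its sides, z up through its thickness. Seated, 9 mm of it stand proud of the die face.
- plate_mid (a point): centre of the plate (7 mm above its underside)
- collar: thick steel clamp collar (ring), 40 mm outer diameter, 13.6 mm bore, 16 mm tall; lies flat on the bench; origin at centre of its underside, z along its axis
- collar_mid (a point): centre of the collar (8 mm above its underside)
- disc: bystander: round aluminium specimen, 46 mm across, 14 mm thick, 15 mm centre hole; origin at centre of underside; too round for the square recess, leave alone
- thin_ring: bystander: thin steel ring, 40 mm across, 7 mm thick, 22 mm hole; origin at centre of underside; leave alone
- weight: bystander: steel knobbed weight, 36 mm across, 44 mm tall
- jar: bystander: closed jar, 48 mm across, 60 mm tall
- dish: bystander: flat glass dish, 90 mm across, 16 mm tall
- magnifier: bystander: white hand magnifier lying flat, lens rim 92 mm across and 14 mm tall centred on the origin, handle 100 mm long along its -x
- driver: bystander: screwdriver lying on the bench
There are look-alikes about, which are no part of the job. Leave any brown look-alike of the plate alone.

How it is judged:
On the way, in this order (a step that is already met when the one before it is completed fails the run):
1. the square plate lies fully home in the recess, before the collar (x of plate_mid in the frame of seat between -0.0025 and 0.0025 m and y of plate_mid in the frame of seat between -0.0025 and 0.0025 m and z of plate_mid in the frame of seat between 0.0052 and 0.0088 m and angle between the z axis of plate and the z axis of seat, either way round below 0.05 rad), for 0.2 s.
2. the thick collar is down the post, fully home on the plate (all of step 1 and x of collar_mid in the frame of seat between -0.0035 and 0.0035 m and y of collar_mid in the frame of seat between -0.0035 and 0.0035 m and z of collar_mid in the frame of seat between 0.0195 and 0.0245 m and angle between the z axis of collar and the z axis of seat, either way round below 0.08 rad), for 0.2 s.
At the end, for the whole second after the job is handed in: the square plate lies in the recess, flat on its floor within 1.8 mm, centred within 2.5 mm, within 3 deg of the face; the thick collar is on the post on top of the plate within 2.5 mm of fully down, centred within 3.5 mm, within 4.5 deg of the post axis; both released and at rest (all of step 2 and linear speed of each of plate, collar below 0.02 m/s); the robot touches nothing.
It fails at once if a bystander (round specimen, thin ring, weight, jar, dish, magnifier, screwdriver) is moved more than 20 mm (distance of any of disc, thin_ring, weight, jar, dish, magnifier, driver from where it was at the start of the episode above 0.02 m).
It also fails if it takes over 61 s, if anything falls off the work surface, if the arm or the gripper's body presses on something with over 40 N, if the wrist force passes 120 N, or if a joint passes its speed limit or range.

## Working session

There is one attempt and no reset: what is moved stays moved. The work goes in short steps, Python scripts to look and compute and a shell command to move; the robot and the scene stay as the last step left them, time stands still between calls to the robot, and variables do not carry over. Pictures are saved under pics/ and viewed, and the job is handed in when it is done.

```bash
ls; mkdir -p pics
python3 - <<'E'
from cell import status, read_camera, get_calibration, robot
import cv2, numpy as np
s=status.observe(); print(s); print(robot.tcp_to_tips)
for n in ("scene","top"):
    p,d=read_camera(n); c=get_calibration(n); print(n,c)
    cv2.imwrite(f"pics/{n}0.png",p[:,:,::-1]); np.savez(f"pics/{n}0.npz",p=p,d=d)
E
```

```text
pics
{'time': 0.0, 'qpos': array([ 1.15299805e+00,  3.42752182e-01,  1.52500023e+00,  3.71778355e-07,
        1.27541937e+00, -1.46020527e-01]), 'qvel': array([-0.00201188,  0.00016476, -0.00010371, -0.00098472,  0.00063512,
        0.00074552]), 'joint_efforts': array([-3.22674678e-04, -4.31245780e+01, -2.44219530e+01,  7.17312307e-02,
        5.60596841e-02, -1.43399507e-04]), 'tool_pos': array([0.14076647, 0.50538245, 0.24303552]), 'tool_rot': array([-1.57056621e+00,  1.56226939e-03,  1.29901864e+00]), 'contact_force': array([ 0.24110783,  0.51775746, -0.88380767]), 'torque': array([ 0.00496437, -0.00225001,  0.0349839 ]), 'opening': 0.09172472880293181}
0.017
scene {'fx': 361.47549294332606, 'fy': 361.47549294332606, 'cx': 253.93499265823505, 'cy': 193.711806668378, 'xyz': array([1.00334824, 0.69142056, 0.93851516]), 'rotation': array([-2.40146042, -0.00409584,  2.52609967])}
top {'fx': 365.8656805774782, 'fy': 365.8656805774782, 'cx': 252.71017762301315, 'cy': 191.34383597738614, 'xyz': array([0.401313  , 0.00506144, 1.05852333]), 'rotation': array([-2.98178578,  0.0314138 , -1.57282922])}
```

View pics/scene0.png

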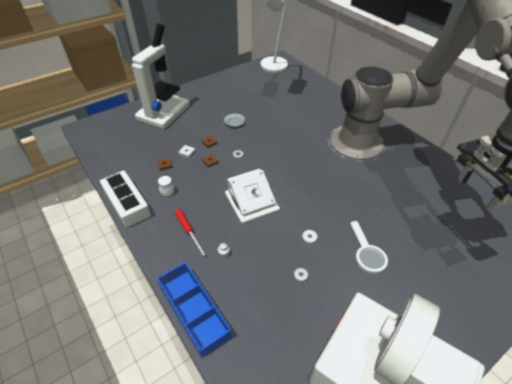

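View pics/top0.png

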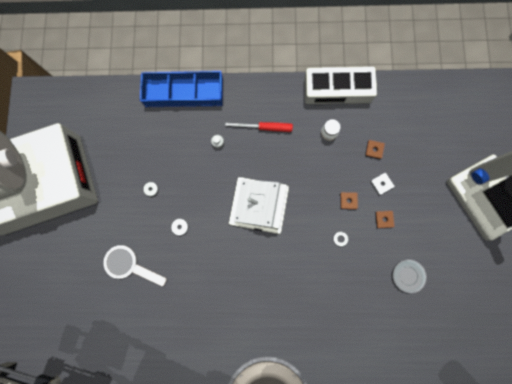

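```bash
cat > h.py <<'E'
import numpy as np, cv2
from scipy.spatial.transform import Rotation as R
from cell import status, read_camera, get_calibration, robot
def pts(n,d):
    c=get_calibration(n); h,w=d.shape
    u,v=np.meshgrid(np.arange(w),np.arange(h))
    P=np.stack([(u-c['cx'])/c['fx']*d,(v-c['cy'])/c['fy']*d,d],-1)
    return P@R.from_euler('xyz',c['rotation']).as_matrix().T+c['xyz']
def proj(n,X):
    c=get_calibration(n); q=(np.atleast_2d(X)-c['xyz'])@R.from_euler('xyz',c['rotation']).as_matrix()
    return np.stack([c['fx']*q[:,0]/q[:,2]+c['cx'],c['fy']*q[:,1]/q[:,2]+c['cy']],1)
E
python3 - <<'E'
from h import *
for n in("top","scene"):
    z=np.load(f"pics/{n}0.npz");p,d=z['p'],z['d'];P=pts(n,d)
    crops={'top':[(383,183),(151,189),(180,227),(341,239),(260,205)],'scene':[(187,151),(301,274),(310,237),(238,154),(252,193)]}[n]
    ims=[]
    for i,(u,v) in enumerate(crops):
        r=16 if i<4 else 36
        m=(slice(v-r,v+r+1),slice(u-r,u+r+1))
        im=cv2.resize(np.ascontiguousarray(p[m]),(260,260),interpolation=cv2.INTER_CUBIC);ims.append(im)
        if i<4:
            Q=P[m].reshape(-1,3);zz=Q[:,2]
            k=(zz>0.004)&(zz<0.05)
            print(n,i,"bench",np.median(zz),"top",np.percentile(zz[k],[20,50,80,95]) if k.any() else None, "n",k.sum(),"mean",Q[k].mean(0), "ext",np.ptp(Q[k],axis=0))
            # bright
            b=p[m].reshape(-1,3).min(1)>130
            print("   bright",b.sum(),Q[b].mean(0),np.ptp(Q[b],axis=0))
    ims.append(ims[0]*0)
    cv2.imwrite(f"pics/c_{n}.png",np.vstack([np.hstack(ims[:3]),np.hstack(ims[3:])])[:,:,::-1])
E
```

```text
top 0 bench 0.0006833419612406466 top [0.01181818 0.013839   0.01537989 0.01725284] n 269 mean [ 0.59013892 -0.33359902  0.01324525] ext [0.09180286 0.08437325 0.01499284]
   bright 314 [ 0.59078698 -0.33434825  0.0176813 ] [0.22546252 0.37864977 1.06340141]
top 1 bench 0.00020379858590291455 top [0.01256723 0.01492218 0.01680447 0.01792586] n 147 mean [0.57948519 0.33678376 0.01412649] ext [0.06879955 0.07285849 0.01622662]
   bright 169 [0.58008826 0.336696   0.01820763] [0.2049418  0.3602469  1.06467304]
top 2 bench 0.0004079600285276097 top [0.01100401 0.01376108 0.01559557 0.01745317] n 201 mean [0.46885104 0.24866713 0.0129394 ] ext [0.07769223 0.0936138  0.01556657]
   bright 236 [0.46968825 0.25014981 0.01071092] [0.04955073 0.04907226 0.02558271]
top 3 bench 0.0004325937647635669 top [0.00535969 0.00707025 0.00867904 0.00982676] n 114 mean [ 0.43304289 -0.21121118  0.0070533 ] ext [0.07595957 0.0843152  0.0074796 ]
   bright 169 [ 0.43391852 -0.2084666   0.01738527] [0.05420723 0.23876405 1.06217956]
scene 0 bench 0.0011561108433639777 top [0.00506699 0.0123864  0.01479828 0
[... 254 characters left out ...]
98173 0.01957795] n 195 mean [0.58599122 0.3383776  0.01312968] ext [0.11240234 0.11173792 0.01651113]
   bright 146 [0.58387633 0.33729435 0.01525445] [0.04713602 0.04667726 0.02194935]
scene 2 bench 0.0016235796663788271 top [0.00495095 0.01356351 0.01562611 0.01705645] n 205 mean [0.47404686 0.25030739 0.01157624] ext [0.14762557 0.12084202 0.01491769]
   bright 166 [0.47264719 0.24873198 0.01259962] [0.05571947 0.05196345 0.02060674]
scene 3 bench 0.001018320246313098 top [0.00436991 0.0051734  0.00751866 0.00909386] n 113 mean [ 0.43832988 -0.20681837  0.00587492] ext [0.18177479 0.20305979 0.00673822]
   bright 64 [ 0.43972409 -0.20297052  0.00836215] [0.07114919 0.20344817 0.08368037]
```

View pics/c_top.png

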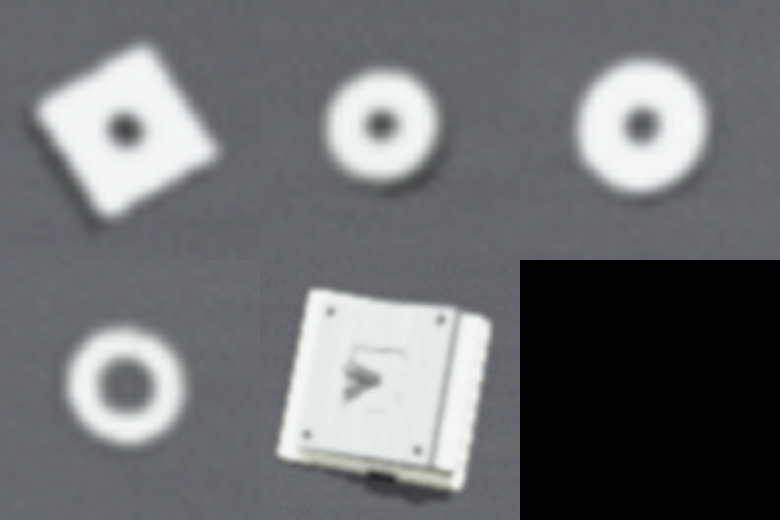

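View pics/c_scene.png

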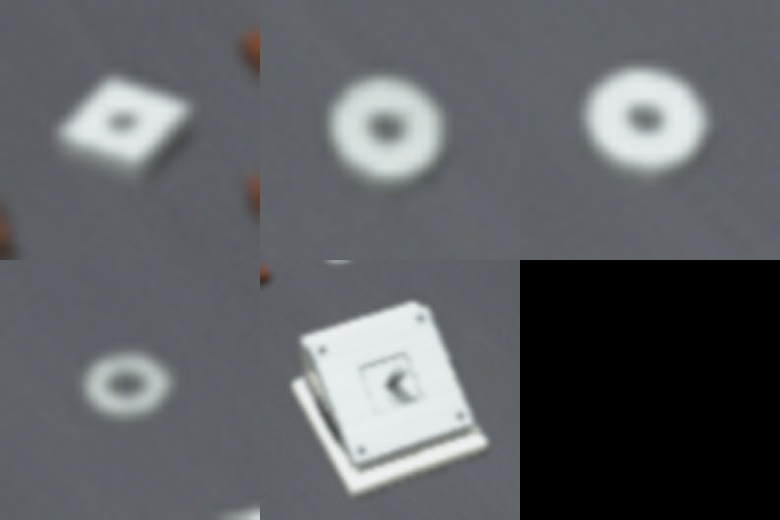

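```bash
python3 - <<'E'
from h import *
from scipy.optimize import least_squares
def rect_mask(n):
    z=np.load(f"pics/{n}0.npz");return z['p'],z['d']
boxes={'top':(228,172,292,238),'scene':(222,164,284,222)}
for n in boxes:
    p,d=rect_mask(n);P=pts(n,d);u0,v0,u1,v1=boxes[n]
    sub=P[v0:v1,u0:u1].reshape(-1,3); br=p[v0:v1,u0:u1].reshape(-1,3).min(1)>150
    best=None;rng=np.random.default_rng(0)
    Q=sub[br & (sub[:,2]>0.03)]
    for _ in range(800):
        a=Q[rng.choice(len(Q),3,False)];nn=np.cross(a[1]-a[0],a[2]-a[0]);l=np.linalg.norm(nn)
        if l<1e-5: continue
        nn/=l; 
        if nn[2]<0: nn=-nn
        k=abs((Q-a[0])@nn)<0.003
        if best is None or k.sum()>best[0]: best=(k.sum(),k)
    I=Q[best[1]];c=I.mean(0);nn=np.linalg.svd(I-c)[2][2];nn*=np.sign(nn[2])
    k=abs((Q-c)@nn)<0.004;I=Q[k]
    c=I.mean(0);nn=np.linalg.svd(I-c)[2][2];nn*=np.sign(nn[2])
    x=np.array([-nn[0],-nn[1],0]);x/=np.linalg.norm(x);x=x*nn[2]+np.array([0,0,1])*np.hypot(nn[0],nn[1])
    y=np.cross(nn,x)
    a=(I-c)@np.stack([x,y],1)
    print(n,len(I),len(Q),"c",c,"n",nn,"tilt",np.arccos(nn[2]),"xdir yaw",np.arctan2(x[1],x[0]))
    rc=cv2.minAreaRect((a*1000).astype(np.float32));print(rc, np.percentile(a,[1,99],axis=0), c+ (np.percentile(a,[1,99],axis=0).mean(0)@np.stack([x,y])))
E
python3 - <<'E'
import cv2,numpy as np
for n,(u0,v0,u1,v1) in {'top':(225,170,293,238),'scene':(219,160,285,222)}.items():
    p=np.load(f"pics/{n}0.npz")['p'][v0:v1,u0:u1]
    im=cv2.resize(p,None,fx=9,fy=9,interpolation=cv2.INTER_CUBIC).astype(float)
    im=np.clip((im-90)*255/165,0,255)
    # stretch highlights
    im=255*(im/255)**3
    cv2.imwrite(f"pics/st_{n}.png",im[:,:,::-1].astype(np.uint8))
E
```

```text
top 1458 2012 c [0.53126487 0.02717262 0.06399829] n [0.09148931 0.4712088  0.87726392] tilt 0.5006642386552963 xdir yaw -1.762569031144118
((-2.9313583374023438, 0.7146873474121094), (122.83907318115234, 120.30401611328125), 0.5454387664794922) [[-0.06174448 -0.05854563]
 [ 0.05741431  0.05975965]] [0.53222277 0.02892145 0.06295903]
scene 1039 1364 c [0.53839632 0.02811334 0.06327914] n [0.08858534 0.46893207 0.87878061] tilt 0.497495341105688 xdir yaw -1.757504773196639
((0.47260284423828125, -1.1508293151855469), (120.78780364990234, 121.12545776367188), 0.1152402013540268) [[-0.05831583 -0.06003791]
 [ 0.05959793  0.05860967]] [0.53759004 0.02769235 0.06358506]
```

View pics/st_top.png

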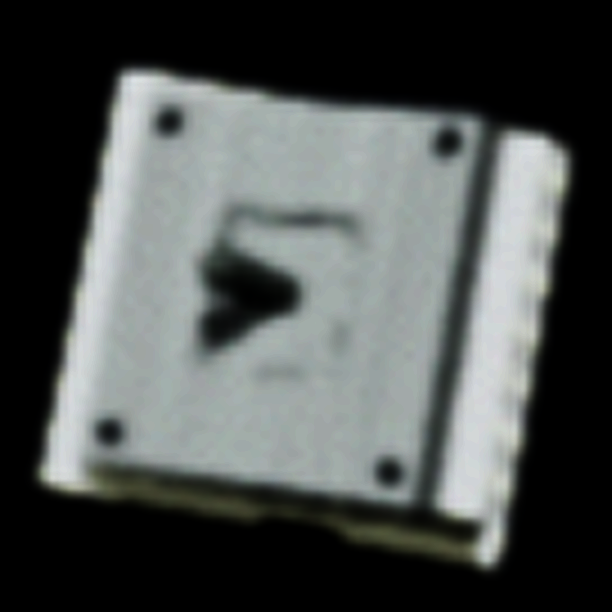

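View pics/st_scene.png

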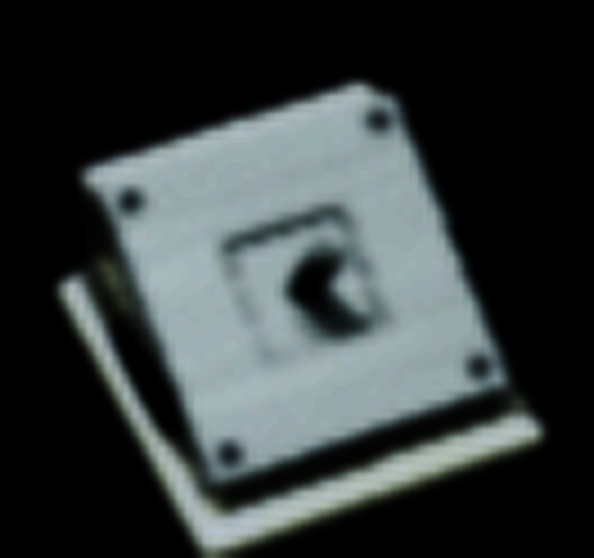

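```bash
cat >> h.py <<'E'
from scipy.optimize import least_squares
def render(n,poly3,u0,v0,r,ss=8):
    q=proj(n,poly3); h=cv2.convexHull(q.astype(np.float32))[:,0]
    S=(2*r+1)*ss; im=np.zeros((S,S),np.uint8)
    pp=((h-np.array([u0-r-.5,v0-r-.5]))*ss-.5)
    cv2.fillPoly(im,[np.round(pp*16).astype(np.int32)],255,shift=4,lineType=cv2.LINE_AA)
    return cv2.GaussianBlur(cv2.resize(im,(2*r+1,2*r+1),interpolation=cv2.INTER_AREA).astype(float)/255,(0,0),0.6)
def shape(kind,x,y,th,z0=0):
    if kind=='sq': b=np.array([[-23,-23],[23,-23],[23,23],[-23,23]])/1e3;H=.014
    else:
        t=np.linspace(0,2*np.pi,48,endpoint=False);rr,H={'col':(.020,.016),'disc':(.023,.014),'ring':(.020,.007)}[kind];b=np.c_[np.cos(t),np.sin(t)]*rr
    c,s=np.cos(th),np.sin(th);b=b@np.array([[c,s],[-s,c]])+[x,y]
    return np.vstack([np.c_[b,b[:,0]*0+z0],np.c_[b,b[:,0]*0+z0+H]])
def fit(n,p,kind,x,y,th=0,r=15):
    u0,v0=np.round(proj(n,[x,y,.008])[0]).astype(int)
    g=p[v0-r:v0+r+1,u0-r:u0+r+1].astype(float).min(2)
    bg=np.median(g); hi=np.percentile(g,97); g=np.clip((g-bg)/(hi-bg),0,1)
    # fill hole
    uu,vv=np.meshgrid(np.arange(-r,r+1),np.arange(-r,r+1))
    best=None
    from scipy.optimize import minimize
    def f(a):
        m=render(n,shape(kind,a[0]/1e3,a[1]/1e3,a[2]/20),u0,v0,r)
        hc=proj(n,[a[0]/1e3,a[1]/1e3,.014])[0]; w=((uu+u0-hc[0])**2+(vv+v0-hc[1])**2)>4.5**2
        return ((m-g)**2*w).sum()
    for t in ([th] if kind!='sq' else [.2,.6,1.0,1.4]):
        o=minimize(f,[x*1e3,y*1e3,t*20],method='Nelder-Mead',options=dict(initial_simplex=np.array([[x*1e3,y*1e3,t*20]]*4)+np.array([[0,0,0],[4,0,0],[0,4,0],[0,0,4]]),maxiter=300))
        if best is None or o.fun<best.fun: best=o
    return best.x[0]/1e3,best.x[1]/1e3,(best.x[2]/20)%(np.pi/2),best.fun
E
cat > fit0.py <<'E'
from h import *
for n in("top","scene"):
    p=np.load(f"pics/{n}0.npz")['p']
    print(n,'plate',np.round(fit(n,p,'sq',.590,-.334),4))
    print(n,'collar',np.round(fit(n,p,'col',.581,.337),4), 'as disc',np.round(fit(n,p,'disc',.581,.337),4)[3])
    print(n,'disc',np.round(fit(n,p,'disc',.469,.249),4))
    print(n,'ring',np.round(fit(n,p,'ring',.436,-.209),4))
# screws
n0=[];
guess={'top':[(168,121),(447,141),(109,432),(388,472)],'scene':[(130,200),(377,120),(229,454),(478,367)]}
off={'top':(225,170),'scene':(219,160)}
for n in guess:
    p=np.load(f"pics/{n}0.npz")['p'].astype(float).mean(2)
    uv=[]
    for gx,gy in guess[n]:
        u=(gx+.5)/9-.5+off[n][0];v=(gy+.5)/9-.5+off[n][1];ui,vi=int(round(u)),int(round(v))
        w=p[vi-3:vi+4,ui-3:ui+4]; b=np.percentile(w,70); W=np.clip(b-8-w,0,None)
        U,V=np.meshgrid(np.arange(ui-3,ui+4),np.arange(vi-3,vi+4)); m=(U-u)**2+(V-v)**2<6.5; W=W*m
        uv.append(((W*U).sum()/W.sum(),(W*V).sum()/W.sum()))
    uv=np.array(uv);print(n,uv.round(2).tolist());n0.append(uv)
sg={'top':[(-1,-1),(1,-1),(-1,1),(1,1)]}
# model: screw at face (x,y)=(a*s,b*s)
def face(q):
    yaw,t=q[3],q[4]
    x=np.array([np.cos(yaw)*np.cos(t),np.sin(yaw)*np.cos(t),np.sin(t)]);y=np.array([-np.sin(yaw),np.cos(yaw),0]);return x,y,np.cross(x,y)
def pred(n,q,s):
    x,y,_=face(q);X=np.array([np.array(q[:3])+a*s*x+b*s*y for a in(-1,1) for b in(-1,1)]);return proj(n,X)
from scipy.spatial.distance import cdist
for use in(['top'],['scene'],['top','scene']):
    def res(q,ret=False):
        o=[]
        for n,uv in zip(guess,n0):
            if n in use:
                pr=pred(n,q[:5],q[5]);j=cdist(pr,uv).argmin(1);o.append((pr-uv[j]).ravel())
        o=np.concatenate(o)
        return o if ret else np.append(o,[(q[4]-.5)*300,(q[2]-.0635)*(100 if len(use)==1 else 1), (q[5]-.047)*(0)])
    o=least_squares(res,[.534,.028,.0635,-1.76,.5,.05],x_scale=[.01,.01,.01,.1,.1,.01])
    print(use,o.x.round(4),'cost',o.cost,np.abs(res(o.x,True)).max()); 
    x,y,z=face(o.x);print(' seat',(o.x[:3]-.005*z).round(4),'tip',(o.x[:3]+.039*z).round(4))
E
python3 fit0.py
```

```text
top plate [ 0.5926 -0.3377  0.5014  4.982 ]
top collar [0.5821 0.3402 0.1359 7.0264] as disc 36.3432
top disc [0.4698 0.251  1.5237 2.479 ]
top ring [ 0.4342 -0.2112  0.2914  0.4683]
scene plate [ 0.5915 -0.3464  0.5143  8.3273]Traceback (most recent call last):
  File "fit0.py", line 5, in <module>
    print(n,'collar',np.round(fit(n,p,'col',.581,.337),4), 'as disc',np.round(fit(n,p,'disc',.581,.337),4)[3])
                              ~~~^^^^^^^^^^^^^^^^^^^^^
  File "h.py", line 38, in fit
    o=minimize(f,[x*1e3,y*1e3,t*20],method='Nelder-Mead',options=dict(initial_simplex=np.array([[x*1e3,y*1e3,t*20]]*4)+np.array([[0,0,0],[4,0,0],[0,4,0],[0,0,4]]),maxiter=300))
    res = _minimize_neldermead(fun, x0, args, callback, bounds=bounds,
                               **options)
    fxr = func(xr)
    fx = function(np.copy(x), *(wrapper_args + args))
  File "h.py", line 35, in f
    hc=proj(n,[a[0]/1e3,a[1]/1e3,.014])[0]; w=((uu+u0-hc[0])**2+(vv+v0-hc[1])**2)>4.5**2
       ~~~~^^^^^^^^^^^^^^^^^^^^^^^^^^^^
  File "h.py", line 10, in proj
    c=get_calibration(n); q=(np.atleast_2d(X)-c['xyz'])@R.from_euler('xyz',c['rotation']).as_matrix()
ValueError: time passes only in moves, steps and waits
```

```bash
python3 - <<'E'
s=open('h.py').read()
s=s.replace("from cell import status, read_camera, get_calibration, robot","from cell import status, read_camera, get_calibration as _gc, robot\nimport functools\nget_calibration=functools.lru_cache(None)(lambda n:_gc(n))")
s=s.replace("m=render(n,shape(kind,a[0]/1e3,a[1]/1e3,a[2]/20),u0,v0,r)","sh=shape(kind,a[0]/1e3,a[1]/1e3,a[2]/20);A=render(n,sh,u0,v0,r);B=render(n,sh[len(sh)//2:],u0,v0,r);k=np.clip(a[3]/10,-.3,1);m=B+k*(A-B)")
s=s.replace("[x*1e3,y*1e3,t*20]","[x*1e3,y*1e3,t*20,4]").replace("]]*4)","]]*5)").replace("[[0,0,0],[4,0,0],[0,4,0],[0,0,4]]","[[0,0,0,0],[4,0,0,0],[0,4,0,0],[0,0,4,0],[0,0,0,4]]").replace("maxiter=300","maxiter=500")
open('h.py','w').write(s)
E
python3 fit0.py
```

```text
top plate [ 0.5916 -0.3359  0.5198  1.5933]
top collar [0.5804 0.3375 0.2345 0.3187] as disc 15.4268
top disc [0.4695 0.2497 0.1082 0.3922]
top ring [ 0.4342 -0.211   0.2471  0.3989]
scene plate [ 0.5948 -0.3365  0.5007  0.5307]
scene collar [0.5841 0.3374 0.0313 0.5125] as disc 15.804
scene disc [0.4726 0.2489 0.124  0.4756]
scene ring [ 0.4358 -0.215   0.0204  0.3929]
top [[243.36, 183.03], [274.31, 185.23], [236.72, 217.59], [267.81, 222.05]]
scene [[232.81, 182.05], [260.81, 172.79], [243.98, 210.27], [272.14, 200.29]]
['top'] [ 0.5327  0.0293  0.0635 -1.7548  0.5     0.05  ] cost 0.017867453895723848 0.11803320756089875
 seat [0.5323 0.027  0.0591] tip [0.5362 0.0477 0.0977]
['scene'] [ 0.5362  0.0291  0.0635 -1.7497  0.5     0.0508] cost 0.040818771591046125 0.18100149624959272
 seat [0.5358 0.0268 0.0591] tip [0.5395 0.0475 0.0977]
['top', 'scene'] [ 0.5339  0.0287  0.0613 -1.7537  0.5001  0.0505] cost 0.988301020881632 0.7038241286448397
 seat [0.5335 0.0263 0.0569] tip [0.5373 0.0471 0.0955]
```

```bash
cat > rel.py <<'E'
from h import *
def Rt(n,jaw):  # tool y along -n, tool x closest to jaw dir
    y=-np.array(n,float);y/=np.linalg.norm(y);x=np.array(jaw,float);x-=y*(x@y);x/=np.linalg.norm(x);return np.stack([x,y,np.cross(x,y)],1)
def rel(p,Rm=None,s=None):
    s=s or status.observe();R0=R.from_euler('xyz',s['tool_rot']).as_matrix()
    d=R0.T@(np.array(p)-s['tool_pos']);w=R.from_matrix(R0.T@Rm).as_rotvec() if Rm is not None else np.zeros(3)
    print('d',d.round(4),'w',w.round(4))
def down(yaw): return Rt([0,0,1],[np.cos(yaw),np.sin(yaw),0])
E
python3 - <<'E'
from rel import *
rel([.42,.22,.25],down(.9)); rel([.593,-.336,.12],down(.51))
E
```

```text
d [-0.2    -0.0067 -0.3456] w [ 1.00e-04  3.99e-01 -1.40e-03]
d [-0.689   0.1239 -0.6615] w [ 3.00e-04  7.89e-01 -1.40e-03]
```

```bash
python3 -m creep '[{"dx":-0.2,"dz":-0.346,"ry":0.4,"gripper":0.7},{"dx":-0.2,"dz":-0.346,"ry":0.4,"gripper":0.7},{"dx":-0.2,"dz":-0.346,"ry":0.4,"gripper":0.7},{"dx":-0.2,"dz":-0.346,"ry":0.4,"gripper":0.7},{"dx":-0.2,"dz":-0.346,"ry":0.4,"gripper":0.7},{"dx":-0.2,"dz":-0.346,"ry":0.4,"gripper":0.7},{"dx":-0.689,"dz":-0.6615,"dy":0.05,"ry":0.789,"gripper":0.7},{"dx":-0.689,"dz":-0.6615,"dy":0.05,"ry":0.789,"gripper":0.7},{"dx":-0.689,"dz":-0.6615,"dy":0.05,"ry":0.789,"gripper":0.7},{"dx":-0.689,"dz":-0.6615,"dy":0.05,"ry":0.789,"gripper":0.7},{"dx":-0.689,"dz":-0.6615,"dy":0.05,"ry":0.789,"gripper":0.7},{"dx":-0.689,"dz":-0.6615,"dy":0.05,"ry":0.789,"gripper":0.7},{"dx":-0.689,"dz":-0.6615,"dy":0.05,"ry":0.789,"gripper":0.7},{"dx":-0.689,"dz":-0.6615,"dy":0.05,"ry":0.789,"gripper":0.7},{"dx":-0.689,"dz":-0.6615,"dy":0.12,"ry":0.789,"gripper":0.7},{"dx":-0.689,"dz":-0.6615,"dy":0.12,"ry":0.789,"gripper":0.7},{"dx":-0.689,"dz":-0.6615,"dy":0.12,"ry":0.789,"gripper":0.7}]'
python3 - <<'E'
from rel import *
s=status.observe();print(s['time'],s['tool_pos'],s['tool_rot'],s['qpos'],s['opening'])
rel([.593,-.336,.10],down(.51)); rel([.593,-.336,.0235],down(.51))
E
```

```text
0.1 [0.1407828  0.50542385 0.2431245 ] [-1.57060483e+00  1.34547188e-03  1.29901421e+00] [ 1.15300550e+00  3.42641990e-01  1.52490913e+00 -6.57615914e-06
  1.27540055e+00 -1.46006659e-01] 0.0915093612776689
d [-0.6889  0.1439 -0.6615] w [ 3.00e-04  7.89e-01 -1.40e-03]
d [-0.6888  0.2204 -0.6615] w [ 3.00e-04  7.89e-01 -1.40e-03]invalid input at $[0]: expected keys dx, dy, dz, rx, ry, rz, gripper
```

```bash
python3 -m creep '[{"dx":-0.2,"dy":0,"dz":-0.346,"rx":0,"ry":0.4,"rz":0,"gripper":0.7},{"dx":-0.2,"dy":0,"dz":-0.346,"rx":0,"ry":0.4,"rz":0,"gripper":0.7},{"dx":-0.2,"dy":0,"dz":-0.346,"rx":0,"ry":0.4,"rz":0,"gripper":0.7},{"dx":-0.2,"dy":0,"dz":-0.346,"rx":0,"ry":0.4,"rz":0,"gripper":0.7},{"dx":-0.2,"dy":0,"dz":-0.346,"rx":0,"ry":0.4,"rz":0,"gripper":0.7},{"dx":-0.2,"dy":0,"dz":-0.346,"rx":0,"ry":0.4,"rz":0,"gripper":0.7},{"dx":-0.689,"dy":0.05,"dz":-0.6615,"rx":0,"ry":0.789,"rz":0,"gripper":0.7},{"dx":-0.689,"dy":0.05,"dz":-0.6615,"rx":0,"ry":0.789,"rz":0,"gripper":0.7},{"dx":-0.689,"dy":0.05,"dz":-0.6615,"rx":0,"ry":0.789,"rz":0,"gripper":0.7},{"dx":-0.689,"dy":0.05,"dz":-0.6615,"rx":0,"ry":0.789,"rz":0,"gripper":0.7},{"dx":-0.689,"dy":0.05,"dz":-0.6615,"rx":0,"ry":0.789,"rz":0,"gripper":0.7},{"dx":-0.689,"dy":0.05,"dz":-0.6615,"rx":0,"ry":0.789,"rz":0,"gripper":0.7},{"dx":-0.689,"dy":0.05,"dz":-0.6615,"rx":0,"ry":0.789,"rz":0,"gripper":0.7},{"dx":-0.689,"dy":0.05,"dz":-0.6615,"rx":0,"ry":0.789,"rz":0,"gripper":0.7},{"dx":-0.689,"dy":0.12,"dz":-0.6615,"rx":0,"ry":0.789,"rz":0,"gripper":0.7},{"dx":-0.689,"dy":0.12,"dz":-0.6615,"rx":0,"ry":0.789,"rz":0,"gripper":0.7},{"dx":-0.689,"dy":0.12,"dz":-0.6615,"rx":0,"ry":0.789,"rz":0,"gripper":0.7}]'
python3 - <<'E'
from rel import *
s=status.observe();print(s['time'],s['tool_pos'],s['tool_rot'],s['qpos'],s['opening'])
rel([.593,-.336,.10],down(.51)); rel([.593,-.336,.0235],down(.51))
E
```

```text
time: 2.22
tool_pos: [0.5912, -0.3375, 0.1181]
tool_rot: [-1.564, 0.004, 0.507]
contact_force: [0.8, 0.7, 1.0]
opening: 0.0639
2.225 [ 0.59122832 -0.3374883   0.11814534] [-1.56384894  0.00361828  0.50670232] [-6.30990144e-01  7.37760909e-01  1.19603731e+00 -3.92907308e-04
  1.21561892e+00 -1.13754182e+00] 0.06387797293200449
d [0.0023 0.0181 0.0003] w [-0.007  -0.0033 -0.0036]
d [ 0.0026  0.0946 -0.0002] w [-0.007  -0.0033 -0.0036]
```

```bash
cat > snap.py <<'E'
import sys
from h import *
tag=sys.argv[1]; X=np.array(eval(sys.argv[2]));r=int(sys.argv[3])
ims=[]
for n in("top","scene"):
    p,d=read_camera(n);np.savez(f"pics/{n}{tag}.npz",p=p,d=d)
    u,v=np.round(proj(n,X)[0]).astype(int);u0,v0=max(u-r,0),max(v-r,0);c=p[v0:v0+2*r,u0:u0+2*r];print(n,'crop origin',u0,v0,'scale',390/(2*r))
    ims.append(cv2.resize(np.ascontiguousarray(c),(390,390),interpolation=cv2.INTER_CUBIC))
cv2.imwrite(f"pics/s{tag}.png",np.hstack(ims)[:,:,::-1])
s=status.observe();print(s['time'],s['tool_pos'].round(4),s['tool_rot'].round(4),s['opening'])
E
python3 snap.py 1 '[.593,-.336,.05]' 36
```

```text
top crop origin 351 144 scale 5.416666666666667
scene crop origin 149 106 scale 5.416666666666667
2.325 [ 0.5926 -0.3356  0.1221] [-1.568e+00  9.000e-04  5.089e-01] 0.06424371409359493
```

View pics/s1.png

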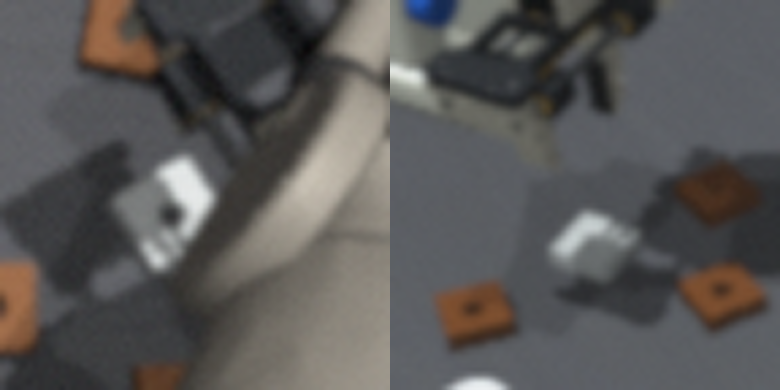

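Run:
```python
from rel import *
s=status.observe();p=s['tool_pos'];j=np.array([np.cos(.51),np.sin(.51),0])
for a in(-.032,.032):
    X=p+a*j-[0,0,.017]
    print((proj('top',X)-[351,144])*5.417,(proj('scene',X)-[149,106])*5.417+[390,0])
rel([.593,-.336,.0235],down(.51))
```

```text
[[267.34592204 231.39615415]] [[602.42195112 108.90580757]]
[[194.86619771 118.9307331 ]] [[551.02113757 161.20706716]]
d [ 0.0003  0.0986 -0.0008] w [-0.0028 -0.0011 -0.0009]
```

```bash
python3 -m creep '[{"dx":0,"dy":0.05,"dz":-0.001,"rx":-0.002,"ry":0,"rz":0,"gripper":0.7},{"dx":0,"dy":0.08,"dz":-0.001,"rx":-0.002,"ry":0,"rz":0,"gripper":0.7},{"dx":0,"dy":0.0985,"dz":-0.001,"rx":-0.002,"ry":0,"rz":0,"gripper":0.7},{"dx":0,"dy":0.0985,"dz":-0.001,"rx":-0.002,"ry":0,"rz":0,"gripper":0.7},{"dx":0,"dy":0.0985,"dz":-0.001,"rx":-0.002,"ry":0,"rz":0,"gripper":0.7}]'
python3 - <<'E'
from rel import *
rel([.593,-.336,.0235],down(.51))
E
```

```text
time: 2.95
tool_pos: [0.5947, -0.3367, 0.0273]
tool_rot: [-1.576, -0.001, 0.51]
contact_force: [-0.5, 0.7, 0.8]
opening: 0.0644
d [-0.0012  0.0038  0.0014] w [0.0048 0.0005 0.0015]
```

```bash
python3 -m creep '[{"dx":0,"dy":0,"dz":0,"rx":0,"ry":0,"rz":0,"gripper":0.7},{"dx":0,"dy":0,"dz":0,"rx":0,"ry":0,"rz":0,"gripper":0.7}]' 30
python3 - <<'E'
from rel import *
rel([.593,-.336,.0235],down(.51))
E
```

```text
time: 3.2
tool_pos: [0.594, -0.3367, 0.0262]
tool_rot: [-1.574, -0.001, 0.51]
contact_force: [0.5, -0.2, -0.1]
opening: 0.0646
d [-0.0006  0.0027  0.0011] w [ 0.0034 -0.0001  0.0007]
```

```bash
python3 -m creep '[{"dx":-0.0005,"dy":0.0025,"dz":0.001,"rx":0.003,"ry":0,"rz":0,"gripper":0.7},{"dx":-0.0005,"dy":0.0025,"dz":0.001,"rx":0.003,"ry":0,"rz":0,"gripper":0.3},{"dx":-0.0005,"dy":0.0025,"dz":0.001,"rx":0.003,"ry":0,"rz":0,"gripper":0.3},{"dx":-0.0005,"dy":0.0025,"dz":0.001,"rx":0.003,"ry":0,"rz":0,"gripper":0.3},{"dx":-0.0005,"dy":0.0025,"dz":0.001,"rx":0.003,"ry":0,"rz":0,"gripper":0.3},{"dx":-0.0005,"dy":0.0025,"dz":0.001,"rx":0.003,"ry":0,"rz":0,"gripper":0.3}]' 30
python3 - <<'E'
from rel import *
rel([.593,-.336,.0235],down(.51))
n=Rt([0,0,1],[1,0,0])
yaw=-1.753;t=.5
x=np.array([np.cos(yaw)*np.cos(t),np.sin(yaw)*np.cos(t),np.sin(t)]);y=np.array([-np.sin(yaw),np.cos(yaw),0]);z=np.cross(x,y)
print(x,y,z)
E
```

```text
time: 3.95
tool_pos: [0.5927, -0.3357, 0.0226]
tool_rot: [-1.57, -0.0, 0.51]
contact_force: [-0.4, -0.0, -0.8]
opening: 0.0459
d [ 0.0001 -0.0009 -0.0004] w [-0.0012  0.      0.    ]
[-0.15901551 -0.86305575  0.47942554] [ 0.98344678 -0.18119721  0.        ] [0.08687057 0.4714895  0.87758256]
```

```bash
python3 -m creep '[{"dx":0,"dy":0,"dz":0,"rx":0,"ry":0,"rz":0,"gripper":0.56},{"dx":0,"dy":-0.0015,"dz":0,"rx":0,"ry":0,"rz":0,"gripper":0.56},{"dx":0,"dy":-0.0015,"dz":0,"rx":0,"ry":0,"rz":0,"gripper":0.56},{"dx":0,"dy":-0.0015,"dz":0,"rx":0,"ry":0,"rz":0,"gripper":0.3},{"dx":0,"dy":-0.0015,"dz":0,"rx":0,"ry":0,"rz":0,"gripper":0.3},{"dx":0,"dy":-0.0015,"dz":0,"rx":0,"ry":0,"rz":0,"gripper":0.3}]' 35
python3 - <<'E'
from rel import *
s=status.observe();print(s['tool_pos'],s['tool_rot'],s['opening'])
yaw=-1.753;t=.5
x=np.array([np.cos(yaw)*np.cos(t),np.sin(yaw)*np.cos(t),np.sin(t)]);y=np.array([-np.sin(yaw),np.cos(yaw),0]);z=np.cross(x,y)
seat=np.array([.534,.027,.058])
for nm,j in(('x',-x),('y',y),('-y',-y),('+x',x)):
    Rm=Rt(z,j)
    print(nm); rel(seat+.100*z,Rm)
rel([.56,-.15,.25],None)
E
```

```text
time: 4.7
tool_pos: [0.5928, -0.3358, 0.0243]
tool_rot: [-1.57, -0.0, 0.51]
contact_force: [0.5, 0.5, 1.1]
opening: 0.0454
[ 0.59280837 -0.3357695   0.02429216] [-1.56986163e+00 -1.55162752e-04  5.10041638e-01] 0.045388546799308656
x
d [ 0.1564 -0.1211  0.3823] w [-0.2203 -0.8595  0.4677]
y
d [ 0.1564 -0.1211  0.3823] w [-0.4807  0.6776  0.1728]
-y
d [ 0.1564 -0.1211  0.3823] w [ 0.2194 -2.3851  0.6103]
+x
d [ 0.1564 -0.1211  0.3823] w [-0.564   2.206  -0.2657]
d [ 0.0621 -0.2255  0.1784] w [0. 0. 0.]
```

```bash
python3 -m creep '[{"dx":0,"dy":-0.03,"dz":0,"rx":0,"ry":0,"rz":0,"gripper":0.3},{"dx":0,"dy":-0.09,"dz":0,"rx":0,"ry":0,"rz":0,"gripper":0.3},{"dx":0.02,"dy":-0.15,"dz":0.05,"rx":0,"ry":0,"rz":0,"gripper":0.3},{"dx":0.1,"dy":-0.19,"dz":0.24,"rx":-0.30,"ry":0.42,"rz":0.11,"gripper":0.3},{"dx":0.1,"dy":-0.19,"dz":0.24,"rx":-0.30,"ry":0.42,"rz":0.11,"gripper":0.3},{"dx":0.1,"dy":-0.19,"dz":0.24,"rx":-0.30,"ry":0.42,"rz":0.11,"gripper":0.3},{"dx":0.156,"dy":-0.16,"dz":0.382,"rx":-0.481,"ry":0.678,"rz":0.173,"gripper":0.3},{"dx":0.156,"dy":-0.16,"dz":0.382,"rx":-0.481,"ry":0.678,"rz":0.173,"gripper":0.3},{"dx":0.156,"dy":-0.16,"dz":0.382,"rx":-0.481,"ry":0.678,"rz":0.173,"gripper":0.3},{"dx":0.156,"dy":-0.121,"dz":0.382,"rx":-0.481,"ry":0.678,"rz":0.173,"gripper":0.3},{"dx":0.156,"dy":-0.121,"dz":0.382,"rx":-0.481,"ry":0.678,"rz":0.173,"gripper":0.3},{"dx":0.156,"dy":-0.121,"dz":0.382,"rx":-0.481,"ry":0.678,"rz":0.173,"gripper":0.3},{"dx":0.156,"dy":-0.121,"dz":0.382,"rx":-0.481,"ry":0.678,"rz":0.173,"gripper":0.3},{"dx":0.156,"dy":-0.121,"dz":0.382,"rx":-0.481,"ry":0.678,"rz":0.173,"gripper":0.3}]' 35
cat > st.py <<'E'
from rel import *
import sys
yaw=-1.753;t=.5
x=np.array([np.cos(yaw)*np.cos(t),np.sin(yaw)*np.cos(t),np.sin(t)]);y=np.array([-np.sin(yaw),np.cos(yaw),0]);z=np.cross(x,y)
seat=np.array([.534,.027,.058]);F=np.stack([x,y,z],1)
Rm=Rt(z,y)
if __name__=='__main__':
    s=status.observe();print('tcp in seat frame mm',((s['tool_pos']-seat)@F*1000).round(2),s['qpos'].round(3),s['opening'],'F in seat',(s['contact_force']@F).round(1))
    rel(seat+F@(np.array(eval(sys.argv[1]))/1000),Rm)
E
python3 st.py '[0,0,100]'; python3 snap.py 2 '[.55,.06,.12]' 45
```

```text
time: 6.45
tool_pos: [0.543, 0.0723, 0.1465]
tool_rot: [-2.071, -0.002, -0.185]
contact_force: [-0.1, -0.9, -1.5]
opening: 0.0454
tcp in seat frame mm [ 1.96  0.66 99.81] [ 0.234  0.619  1.457 -0.471  1.313  0.599] 0.04544342331149123 F in seat [ 0.1  0.  -1.7]
d [-0.0007 -0.0002  0.002 ] w [-0.0002 -0.0031  0.    ]
top crop origin 198 147 scale 4.333333333333333
scene crop origin 210 142 scale 4.333333333333333
6.55 [0.5428 0.0727 0.1463] [-2.0706e+00 -1.1000e-03 -1.8440e-01] 0.045431511301157176
```

View pics/s2.png

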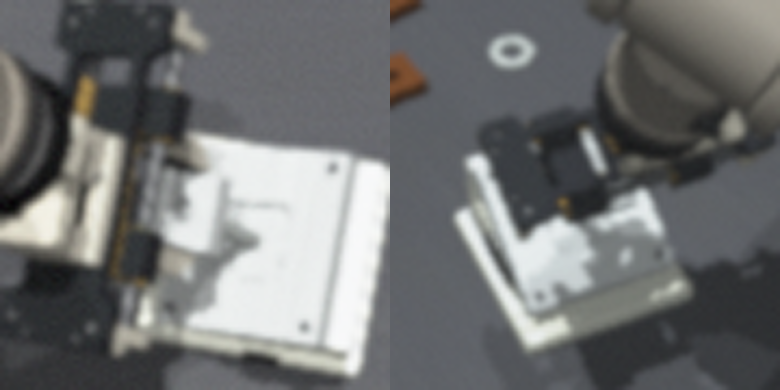

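```bash
cat > ov.py <<'E'
from st import *
# overlay predicted plate (held) and seat in crops; argv: tag, offset(mm, tool frame x,z of plate)
def overlay(tag,seatpos,off,fn,r=32,bot=.0241):
    s=status.observe();T=R.from_euler('xyz',s['tool_rot']).as_matrix();p=s['tool_pos']
    ims=[]
    for n in('top','scene'):
        im=np.load(f'pics/{n}{tag}.npz')['p']
        c=np.round(proj(n,seatpos+.05*z)[0]).astype(int)-r;k=390/(2*r)
        g=cv2.resize(np.ascontiguousarray(im[c[1]:c[1]+2*r,c[0]:c[0]+2*r]),(390,390),interpolation=cv2.INTER_CUBIC)
        def dr(X,col):
            q=((proj(n,X)-c+.5)*k-.5);cv2.polylines(g,[np.round(q*16).astype(np.int32)],True,col,1,cv2.LINE_AA,4)
        def tl(a,yy): return np.array([p+T@np.array([b[0]+off[0]/1e3,yy,b[1]+off[1]/1e3]) for b in a])
        sq=np.array([[-1,-1],[1,-1],[1,1],[-1,1]])*.023
        t=np.linspace(0,2*np.pi,40);ci=np.c_[np.cos(t),np.sin(t)]
        dr(tl(sq,bot),(255,0,0));dr(tl(sq,bot-.014),(255,160,0));dr(tl(ci*.0075,bot-.014),(255,160,0))
        sf=lambda a,h:np.array([seatpos+b[0]*x+b[1]*y+h*z for b in a])
        dr(sf(sq*23.5/23,.005),(0,255,0));dr(sf(sq*60/23,.005),(0,255,0));dr(sf(ci*.002,.044),(0,0,255));dr(sf(ci*.006,.039),(0,0,255));dr(sf(ci*.006,0),(0,0,255))
        ims.append(g)
    cv2.imwrite(fn,np.hstack(ims)[:,:,::-1])
if __name__=='__main__':
    overlay(sys.argv[1],seat+np.array(eval(sys.argv[2]))/1000,eval(sys.argv[3]),sys.argv[4],bot=float(sys.argv[5]) if len(sys.argv)>5 else .0241)
E
python3 ov.py 2 '[0,0,0]' '[0,0]' pics/o2.png
```

```text
(no output)
```

View pics/o2.png

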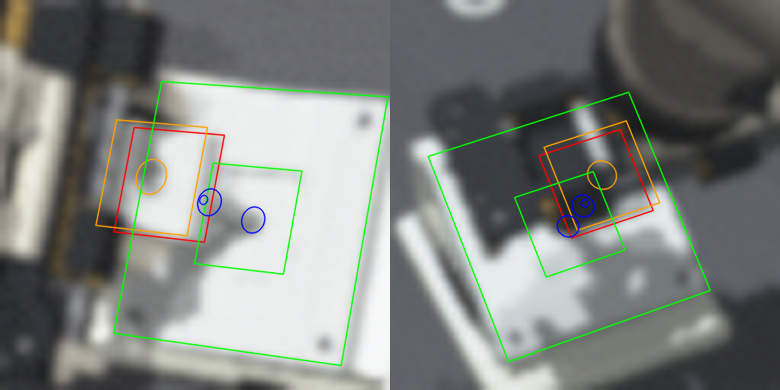

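Run:
```python
from h import *
im=np.load('pics/top2.npz')['p'][165:225,225:295]
g=cv2.resize(im,None,fx=10,fy=10,interpolation=cv2.INTER_CUBIC).astype(float);g=255*(g/255)**2
cv2.imwrite('pics/z2.png',g[:,:,::-1].astype(np.uint8))
```

View pics/z2.png

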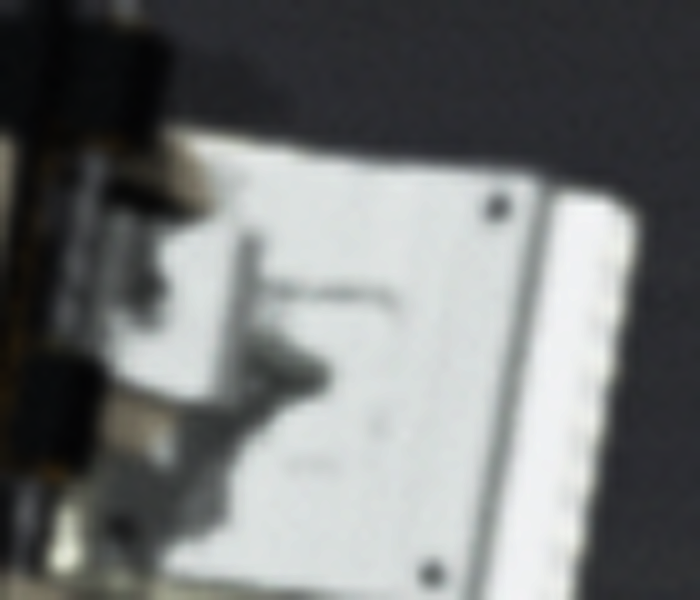

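Run:
```python
from st import *
s=status.observe();T=R.from_euler('xyz',s['tool_rot']).as_matrix();p=s['tool_pos']
f=lambda X:((proj('top',X)-[225,165]+.5)*10-.5).round(1).tolist()
for a in(-23,0,23): print('upedge top',a,f(p+T@np.array([a/1e3,.0101,-.023])),'bottom',f(p+T@np.array([a/1e3,.0241,-.023])))
print('hole',f(p+T@np.array([0,.0101,0])))
for a in(-1,1): print('screw',f(seat+.005*z+.0503*x+a*.0503*y))
print('mm per 10px along x_die at face',[np.array(f(seat+.005*z+.01*v))[0]-np.array(f(seat+.005*z))[0] for v in(x,y,z)])
```

```text
upedge top -23 [[206.5, 396.5]] bottom [[234.9, 407.1]]
upedge top 0 [[223.3, 307.2]] bottom [[251.5, 318.9]]
upedge top 23 [[240.0, 218.6]] bottom [[267.8, 231.4]]
hole [[147.7, 299.7]]
screw [[433.7, 568.8]]
screw [[498.2, 201.3]]
mm per 10px along x_die at face [array([31.2,  3.3]), array([  6.5, -35.5]), array([-18.1,  -7.3])]
```

Run:
```python
from h import *
im=np.load('pics/top2.npz')['p'].astype(int).mean(2)
print('cols',list(range(236,258)))
for v in range(188,207): print(v,im[v,236:258].astype(int).tolist())
```

```text
cols [236, 237, 238, 239, 240, 241, 242, 243, 244, 245, 246, 247, 248, 249, 250, 251, 252, 253, 254, 255, 256, 257]
188 [142, 146, 134, 133, 154, 179, 200, 218, 228, 231, 233, 231, 221, 206, 209, 222, 233, 237, 238, 238, 238, 237]
189 [142, 143, 130, 133, 165, 207, 227, 233, 236, 235, 235, 230, 215, 188, 191, 215, 231, 236, 238, 237, 238, 238]
190 [143, 139, 128, 132, 171, 219, 234, 236, 235, 235, 235, 228, 207, 183, 189, 217, 233, 237, 238, 238, 238, 238]
191 [145, 136, 124, 132, 166, 215, 232, 235, 236, 236, 234, 228, 203, 182, 190, 222, 234, 236, 237, 236, 238, 238]
192 [147, 136, 123, 119, 146, 196, 227, 235, 237, 236, 234, 225, 200, 179, 185, 213, 224, 228, 231, 234, 236, 235]
193 [144, 133, 117, 111, 128, 173, 219, 233, 237, 237, 236, 223, 197, 178, 179, 194, 205, 207, 216, 222, 226, 223]
194 [143, 131, 116, 116, 139, 177, 218, 232, 237, 237, 233, 220, 193, 178, 183, 198, 201, 199, 206, 216, 214, 209]
195 [155, 148, 132, 132, 161, 198, 222, 232, 236, 236, 231, 214, 186, 177, 191, 205, 214, 217, 225, 229, 228, 229]
196 [178, 177, 158, 152, 173, 203, 223, 232, 235, 235, 229, 210,
[... 500 characters left out ...]
 207, 222]
201 [185, 220, 231, 236, 236, 236, 237, 235, 235, 231, 210, 182, 163, 142, 130, 128, 137, 146, 152, 160, 171, 194]
202 [164, 199, 222, 231, 235, 235, 236, 237, 236, 229, 205, 179, 161, 143, 134, 127, 121, 127, 135, 141, 151, 175]
203 [130, 155, 181, 203, 217, 226, 231, 234, 234, 223, 198, 175, 161, 148, 145, 131, 119, 121, 127, 134, 150, 181]
204 [128, 138, 145, 154, 168, 188, 204, 215, 214, 202, 184, 167, 158, 140, 134, 127, 130, 143, 153, 166, 185, 210]
205 [142, 149, 148, 149, 147, 152, 158, 159, 158, 157, 151, 151, 145, 131, 125, 129, 152, 178, 200, 219, 227, 231]
206 [149, 157, 158, 162, 163, 157, 147, 134, 126, 125, 126, 125, 127, 123, 129, 145, 185, 221, 231, 235, 237, 237]
```

```bash
python3 st.py '[-0.5,0,60]'
```

```text
tcp in seat frame mm [ 1.51  0.4  99.76] [ 0.235  0.619  1.458 -0.47   1.312  0.599] 0.045431511301157176 F in seat [-0.9 -0.5 -0.9]
d [-0.0004  0.0398  0.002 ] w [-0.0002 -0.0024 -0.0001]
```

```bash
python3 -m creep '[{"dx":-0.0004,"dy":0.012,"dz":0.002,"rx":0,"ry":-0.002,"rz":0,"gripper":0.3},{"dx":-0.0004,"dy":0.026,"dz":0.002,"rx":0,"ry":-0.002,"rz":0,"gripper":0.3},{"dx":-0.0004,"dy":0.04,"dz":0.002,"rx":0,"ry":-0.002,"rz":0,"gripper":0.3},{"dx":-0.0004,"dy":0.04,"dz":0.002,"rx":0,"ry":-0.002,"rz":0,"gripper":0.3},{"dx":-0.0004,"dy":0.04,"dz":0.002,"rx":0,"ry":-0.002,"rz":0,"gripper":0.3},{"dx":-0.0004,"dy":0.04,"dz":0.002,"rx":0,"ry":-0.002,"rz":0,"gripper":0.3}]' 35;python3 st.py '[-0.5,0,45]';  python3 snap.py 3 '[.55,.06,.10]' 32;python3 ov.py 3 '[0,0,0]' '[0,0]' pics/o3.png
```

```text
time: 7.3
tool_pos: [0.5388, 0.0558, 0.1094]
tool_rot: [-2.072, 0.002, -0.181]
contact_force: [0.3, -6.3, -1.2]
opening: 0.0453
tcp in seat frame mm [-0.93 -0.53 59.12] [ 0.209  0.651  1.518 -0.492  1.222  0.62 ] 0.045322229153675564 F in seat [ 4.8  1.4 -4. ]
d [ 0.0005  0.0141 -0.0004] w [ 0.0017  0.0016 -0.0009]
top crop origin 211 162 scale 6.09375
scene crop origin 223 159 scale 6.09375
7.4 [0.5388 0.0558 0.1095] [-2.0725e+00  1.4000e-03 -1.8110e-01] 0.0454894055372812
```

View pics/o3.png

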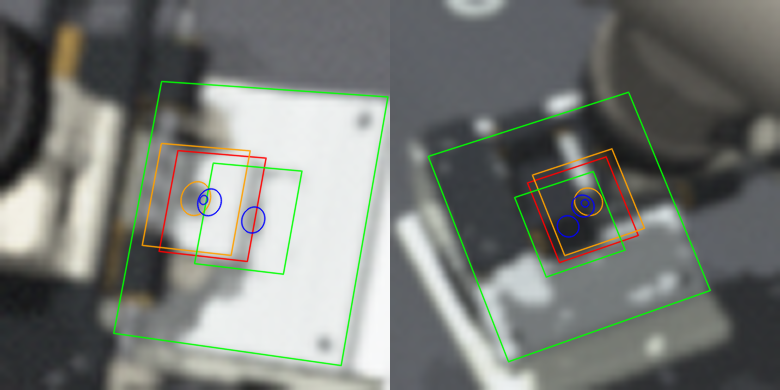

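View pics/s3.png

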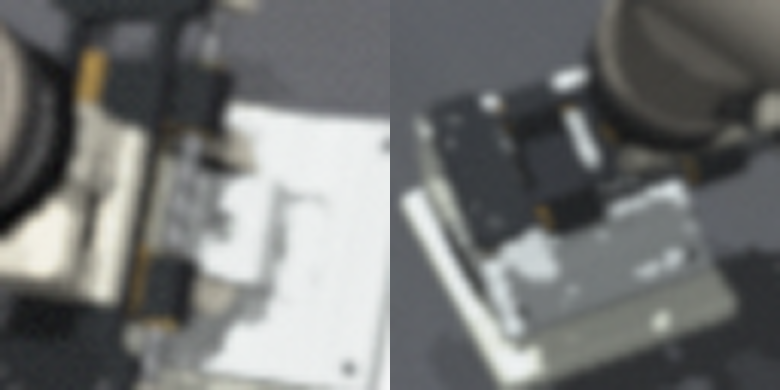

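```bash
python3 st.py '[0.5,0,60]'; python3 -m creep '[{"dx":0.0003,"dy":0,"dz":-0.0015,"rx":0.001,"ry":0,"rz":0,"gripper":0.3},{"dx":0.0003,"dy":0,"dz":-0.0015,"rx":0.001,"ry":0,"rz":0,"gripper":0.3}]' 35;python3 st.py '[0.5,0,45]'
```

```text
tcp in seat frame mm [-0.91 -0.52 59.19] [ 0.209  0.651  1.518 -0.492  1.222  0.62 ] 0.0454894055372812 F in seat [ 3.5  0.9 -4.2]
d [ 0.0005 -0.0008 -0.0014] w [ 0.0017  0.0016 -0.0007]
time: 7.65
tool_pos: [0.539, 0.0556, 0.1102]
tool_rot: [-2.069, 0.001, -0.181]
contact_force: [-0.1, 1.4, -0.5]
opening: 0.0455
tcp in seat frame mm [-0.44 -0.31 59.77] [ 0.208  0.648  1.519 -0.49   1.221  0.617] 0.04552985910516648 F in seat [-1.4 -0.4  0.2]
d [ 0.0003  0.0148 -0.001 ] w [-0.0016  0.0015 -0.0002]
```

```bash
python3 -m creep '[{"dx":0.0003,"dy":0.007,"dz":-0.001,"rx":-0.001,"ry":0.001,"rz":0,"gripper":0.3},{"dx":0.0003,"dy":0.014,"dz":-0.001,"rx":-0.001,"ry":0.001,"rz":0,"gripper":0.3},{"dx":0.0003,"dy":0.021,"dz":-0.001,"rx":-0.001,"ry":0.001,"rz":0,"gripper":0.3},{"dx":0.0003,"dy":0.025,"dz":-0.001,"rx":-0.001,"ry":0.001,"rz":0,"gripper":0.3},{"dx":0.0003,"dy":0.025,"dz":-0.001,"rx":-0.001,"ry":0.001,"rz":0,"gripper":0.3},{"dx":0.0003,"dy":0.025,"dz":-0.001,"rx":-0.001,"ry":0.001,"rz":0,"gripper":0.3}]' 35;python3 st.py '[0.5,0,24]'; python3 snap.py 4 '[.55,.06,.10]' 32;python3 ov.py 4 '[0,0,0]' '[0,0]' pics/o4.png
```

```text
time: 8.4
tool_pos: [0.5371, 0.0426, 0.0889]
tool_rot: [-2.071, 0.0, -0.182]
contact_force: [-0.2, 0.0, -0.4]
opening: 0.0454
tcp in seat frame mm [ 0.87  0.18 34.75] [ 0.187  0.669  1.553 -0.508  1.166  0.631] 0.04543723854997879 F in seat [-0.2 -0.2 -0.4]
d [-0.0002  0.0108  0.0004] w [ 0.0002  0.0005 -0.    ]
top crop origin 211 162 scale 6.09375
scene crop origin 223 159 scale 6.09375
8.5 [0.5371 0.0427 0.089 ] [-2.0709  0.     -0.1817] 0.04545365824779013
```

View pics/o4.png

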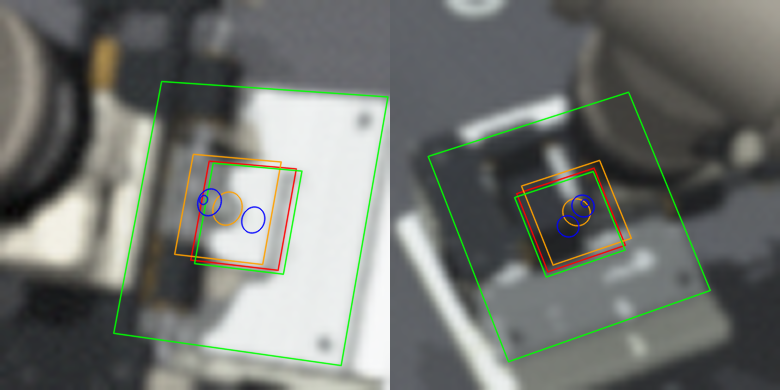

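View pics/s4.png

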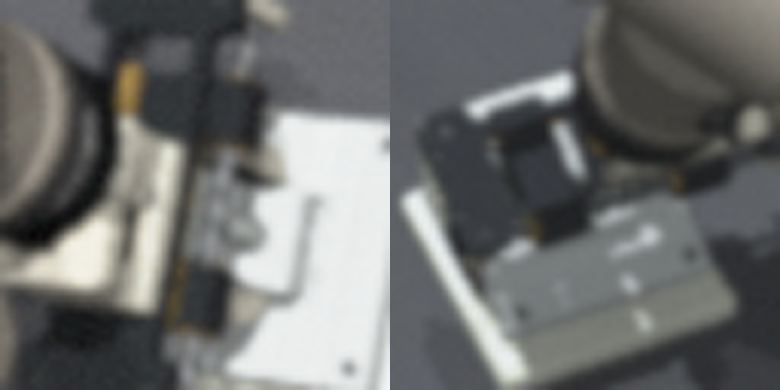

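```bash
python3 -m creep '[{"dx":0,"dy":0.002,"dz":0.0003,"rx":0,"ry":0,"rz":0,"gripper":0.3},{"dx":0,"dy":0.004,"dz":0.0003,"rx":0,"ry":0,"rz":0,"gripper":0.3},{"dx":0,"dy":0.006,"dz":0.0003,"rx":0,"ry":0,"rz":0,"gripper":0.3},{"dx":0,"dy":0.007,"dz":0.0003,"rx":0,"ry":0,"rz":0,"gripper":0.3},{"dx":0,"dy":0.007,"dz":0.0003,"rx":0,"ry":0,"rz":0,"gripper":0.3}]' 35;python3 st.py '[0.5,0,24]'
```

```text
time: 9.12
tool_pos: [0.5363, 0.0394, 0.0824]
tool_rot: [-2.071, 0.001, -0.182]
contact_force: [-0.1, -0.4, -1.3]
opening: 0.0454
tcp in seat frame mm [ 0.61  0.03 27.5 ] [ 0.182  0.676  1.562 -0.513  1.151  0.636] 0.04540637632394917 F in seat [-0.3 -0.1 -1.4]
d [-0.      0.0035  0.0001] w [ 0.0004  0.0006 -0.0005]
```

```bash
python3 -m creep '[{"dx":0,"dy":0.001,"dz":0,"rx":0,"ry":0,"rz":0,"gripper":0.3},{"dx":0,"dy":0.002,"dz":0,"rx":0,"ry":0,"rz":0,"gripper":0.3},{"dx":0,"dy":0.002,"dz":0,"rx":0,"ry":0,"rz":0,"gripper":0.3}]' 35;python3 st.py '[0.5,0,24]'; python3 -m creep '[{"dx":0,"dy":0.001,"dz":0,"rx":0,"ry":0,"rz":0,"gripper":0.3},{"dx":0,"dy":0.0015,"dz":0,"rx":0,"ry":0,"rz":0,"gripper":0.3},{"dx":0,"dy":0.0015,"dz":0,"rx":0,"ry":0,"rz":0,"gripper":0.3}]';python3 st.py '[0.5,0,24]'
```

```text
time: 9.5
tool_pos: [0.5361, 0.0385, 0.0807]
tool_rot: [-2.071, 0.001, -0.182]
contact_force: [-0.1, -0.9, -0.6]
opening: 0.0454
tcp in seat frame mm [6.000e-01 2.000e-02 2.553e+01] [ 0.181  0.678  1.564 -0.514  1.146  0.637] 0.04543918607783108 F in seat [ 0.5  0.  -0.9]
d [-0.      0.0015  0.0001] w [ 0.0004  0.0006 -0.0004]
time: 9.88
tool_pos: [0.5362, 0.038, 0.0798]
tool_rot: [-2.071, 0.0, -0.182]
contact_force: [-0.9, 2.3, 3.7]
opening: 0.0455
tcp in seat frame mm [ 0.58  0.13 24.54] [ 0.18   0.678  1.566 -0.515  1.144  0.638] 0.0454958885524114 F in seat [-0.1 -1.3  4.3]
d [-0.0001  0.0005  0.0001] w [0.0001 0.0004 0.0002]
```

```bash
python3 -m creep '[{"dx":0.0004,"dy":0.001,"dz":0.0004,"rx":0,"ry":0,"rz":0,"gripper":0.3},{"dx":-0.0004,"dy":0.001,"dz":0.0004,"rx":0,"ry":0,"rz":0,"gripper":0.3},{"dx":-0.0004,"dy":0.001,"dz":-0.0004,"rx":0,"ry":0,"rz":0,"gripper":0.3},{"dx":0.0004,"dy":0.001,"dz":-0.0004,"rx":0,"ry":0,"rz":0,"gripper":0.3},{"dx":0,"dy":0.001,"dz":0,"rx":0,"ry":0,"rz":0,"gripper":0.3},{"dx":0,"dy":0.001,"dz":0,"rx":0,"ry":0,"rz":0,"gripper":0.3}]';python3 st.py '[0.5,0,24]';python3 snap.py 5 '[.55,.06,.10]' 32;python3 ov.py 5 '[0,0,0]' '[0,0]' pics/o5.png
```

```text
time: 10.62
tool_pos: [0.5362, 0.038, 0.0798]
tool_rot: [-2.071, -0.001, -0.182]
contact_force: [-2.1, 5.3, 10.4]
opening: 0.0457
tcp in seat frame mm [ 0.6   0.16 24.49] [ 0.18   0.678  1.566 -0.516  1.143  0.638] 0.04565284663719817 F in seat [ 0.7 -3.  11.4]
d [-0.0002  0.0005  0.0001] w [-0.0001  0.0001  0.0009]
top crop origin 211 162 scale 6.09375
scene crop origin 223 159 scale 6.09375
10.725 [0.5362 0.038  0.0798] [-2.0706e+00 -7.0000e-04 -1.8180e-01] 0.04551503186327257
```

View pics/o5.png

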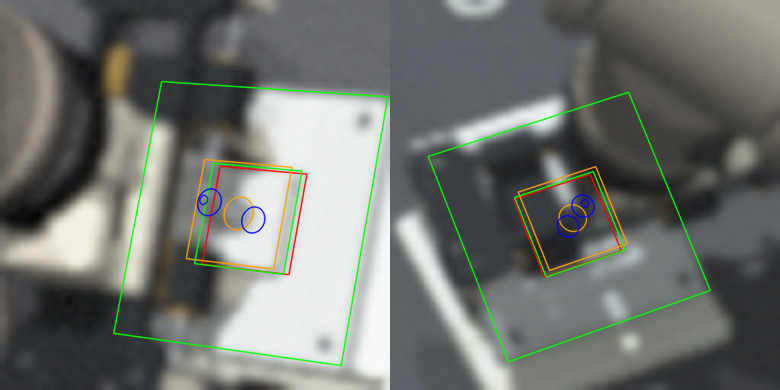

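View pics/s5.png

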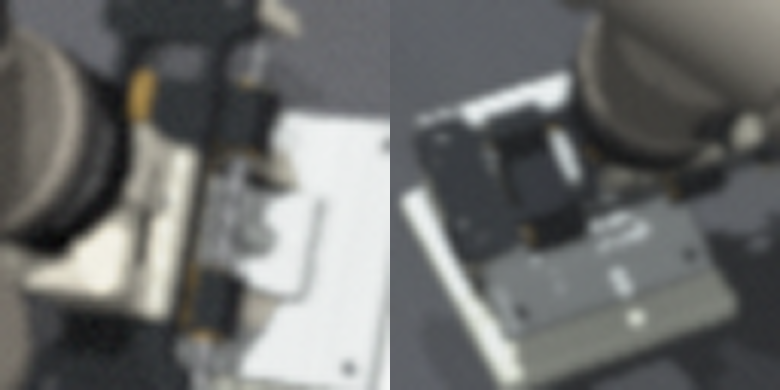

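Run:
```python
from st import *
for tag in('0','4','5'):
    d=np.load(f'pics/top{tag}.npz')['d'];P=(pts('top',d)-seat)@F*1000
    def reg(u0,u1,v0,v1): 
        q=P[v0:v1,u0:u1].reshape(-1,3);return np.median(q[:,2]).round(2),q[:,2].std().round(2),len(q),q[:,:2].mean(0).round(1)
    print(tag,'face',reg(265,272,190,215),'plate',reg(253,259,197,208))
    print((P[192:214:3,246:272,2]).round(0).astype(int))
```

```text
0 face (np.float64(5.32), np.float64(90.45), 175, array([45.9,  0. ])) plate (np.float64(1.46), np.float64(7.82), 66, array([ 1.5, -2. ]))
[[  5   3   4 856   5   6   3   6   6   4   5   8   5   2   5   6   6   9
    6   6   8   4   3   3   7   5]
 [  1   5   6   5   2   5   1   0   1  -2   1   3   0   1  -1   0  -1   0
    5   5   6   4   7   5   5   5]
 [  6   5  40  45  40  33   0   3  -1   2   0   1   1  -1  -1   0   1   2
    7   5   6   4   6   6   5   5]
 [  5   6  41  39  40  37  30  26  23  16   8   2   5   1   2   3   1   6
    5   7   6   7   6   6   4   6]
 [  5   5   3  -1   1   0  -1   1   4   6   4   0   1   0   0   3   1   5
    5   6   7   7   4   5   6   8]
 [  3   5   2   2   2   1   1  -1   1  -1   1  -2   1   2   2  -1   8   5
    2   7   6   8   4   3   5   3]
 [  5   9   5   3   6   1  -1  -2  -1  -1  -4   0   1   1   1   1   6   6
    6   5   8   4   6   6   6   3]
 [  2   5   4   3   5   4   3   6   6   6   4   3   4   4   6   5   7   5
    5   6   7   6   8   5   3   7]]
4 face (np.float64(5.41), np.float64(1.56), 175, array([40.4,  1.6])) plate (np.float64(
[... 1236 characters left out ...]
13  15   8
    3   7   5   6   5   7   5   5]
 [  6  90  90  86  40  34  13  14  14  17  16  12  16  13  12  12   9   5
    4   6   5   4   1   6   5   6]
 [ 90  89  87  39  36  33  34  24  20  15  11  15  16  16  14  11   6   5
    7   3   7   8   8   7   6   6]
 [ 92  89  86  14  15  14  12  13  14  14 856  15  13  16  13  11   2   6
    5   5   6   7   6   4   5   5]
 [ 95  96  94  90  84  76  13  12  13  16  11  12  15  14  14   8   4   6
    4   6   6   6   6   7   6   6]
 [ 95  96  90  87  82  38  33  28  20  15  14  14  13  16 856   4   5   4
    4   6   5   7   6   4   6   4]
 [ 98  93  87  87  78  32  32  21  17  15   6   3   3   8   5   6   4   6
    5   7   7   5   6   5   6   6]]
```

```bash
python3 -m creep '[{"dx":0,"dy":-0.001,"dz":0,"rx":0,"ry":0,"rz":0,"gripper":0.3},{"dx":0,"dy":-0.001,"dz":0,"rx":0,"ry":0,"rz":0,"gripper":0.62},{"dx":0,"dy":-0.001,"dz":0,"rx":0,"ry":0,"rz":0,"gripper":0.62},{"dx":0,"dy":-0.001,"dz":0,"rx":0,"ry":0,"rz":0,"gripper":0.62},{"dx":0,"dy":-0.02,"dz":0,"rx":0,"ry":0,"rz":0,"gripper":0.62},{"dx":0,"dy":-0.06,"dz":0,"rx":0,"ry":0,"rz":0,"gripper":0.7},{"dx":0,"dy":-0.1,"dz":0,"rx":0,"ry":0,"rz":0,"gripper":0.7},{"dx":0,"dy":-0.13,"dz":0,"rx":0,"ry":0,"rz":0,"gripper":0.7},{"dx":0,"dy":-0.13,"dz":0,"rx":0,"ry":0,"rz":0,"gripper":0.7}]'
python3 - <<'E'
from rel import *
rel([.582,.3375,.15],down(0));rel([.582,.3375,.03],down(0))
E
python3 snap.py 6 '[.534,.03,.07]' 32
```

```text
time: 11.85
tool_pos: [0.5484, 0.0996, 0.1943]
tool_rot: [-2.069, -0.003, -0.181]
contact_force: [0.1, -0.2, -0.1]
opening: 0.0641
d [-0.0098 -0.0759  0.232 ] w [ 0.4974 -0.1777 -0.0416]
d [-0.0102  0.0295  0.2894] w [ 0.4974 -0.1777 -0.0416]
top crop origin 223 169 scale 6.09375
scene crop origin 221 158 scale 6.09375
11.95 [0.5469 0.0984 0.1918] [-2.0717e+00  1.6000e-03 -1.8170e-01] 0.0645096669982615
```

View pics/s6.png

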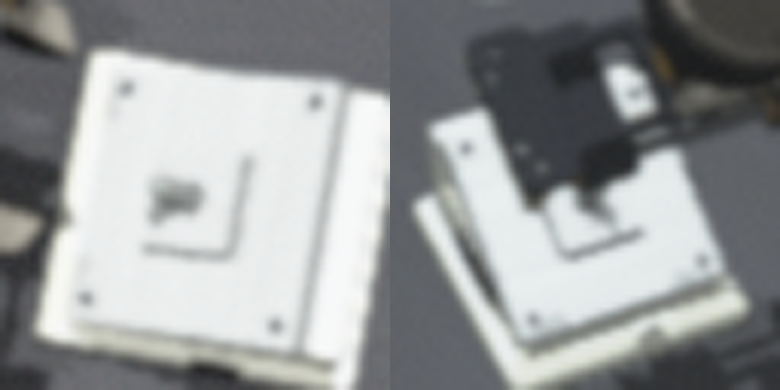

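```bash
python3 -m creep '[{"dx":-0.01,"dy":-0.076,"dz":0.232,"rx":0.497,"ry":-0.178,"rz":-0.042,"gripper":0.7},{"dx":-0.01,"dy":-0.076,"dz":0.232,"rx":0.497,"ry":-0.178,"rz":-0.042,"gripper":0.7},{"dx":-0.01,"dy":-0.076,"dz":0.232,"rx":0.497,"ry":-0.178,"rz":-0.042,"gripper":0.7},{"dx":-0.01,"dy":-0.076,"dz":0.232,"rx":0.497,"ry":-0.178,"rz":-0.042,"gripper":0.7},{"dx":-0.01,"dy":-0.076,"dz":0.232,"rx":0.497,"ry":-0.178,"rz":-0.042,"gripper":0.7},{"dx":-0.01,"dy":-0.02,"dz":0.265,"rx":0.497,"ry":-0.178,"rz":-0.042,"gripper":0.7},{"dx":-0.01,"dy":-0.02,"dz":0.265,"rx":0.497,"ry":-0.178,"rz":-0.042,"gripper":0.7},{"dx":-0.01,"dy":-0.02,"dz":0.265,"rx":0.497,"ry":-0.178,"rz":-0.042,"gripper":0.7},{"dx":-0.01,"dy":-0.02,"dz":0.265,"rx":0.497,"ry":-0.178,"rz":-0.042,"gripper":0.7}]'
python3 - <<'E'
from rel import *
rel([.582,.3375,.021],down(0))
E
python3 snap.py 7 '[.582,.337,.03]' 32
```

```text
time: 13.08
tool_pos: [0.5825, 0.3386, 0.0856]
tool_rot: [-1.571, 0.0, -0.002]
contact_force: [-0.6, 0.1, -0.6]
opening: 0.0642
d [-0.0005  0.0646 -0.0011] w [ 0.     -0.0015 -0.0004]
top crop origin 117 155 scale 6.09375
scene crop origin 270 239 scale 6.09375
13.175 [0.5822 0.3387 0.0853] [-1.571e+00  9.000e-04 -1.200e-03] 0.06409362926656081
```

View pics/s7.png

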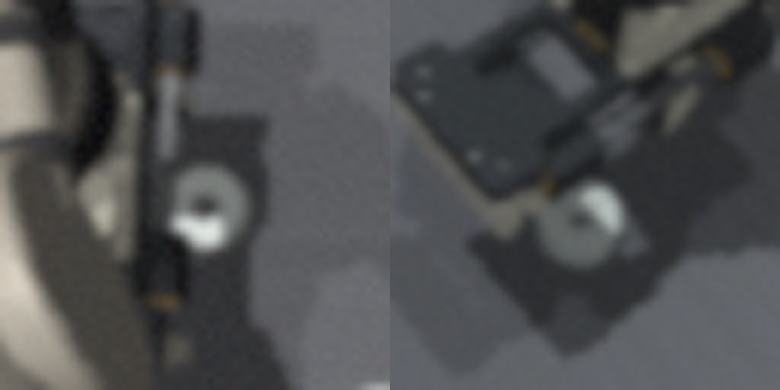

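```bash
python3 -m creep '[{"dx":-0.0003,"dy":0.03,"dz":-0.0012,"rx":0,"ry":-0.001,"rz":0,"gripper":0.7},{"dx":-0.0003,"dy":0.055,"dz":-0.0012,"rx":0,"ry":-0.001,"rz":0,"gripper":0.7},{"dx":-0.0003,"dy":0.0645,"dz":-0.0012,"rx":0,"ry":-0.001,"rz":0,"gripper":0.7},{"dx":-0.0003,"dy":0.0645,"dz":-0.0012,"rx":0,"ry":-0.001,"rz":0,"gripper":0.7},{"dx":-0.0003,"dy":0.0645,"dz":-0.0012,"rx":0,"ry":-0.001,"rz":0,"gripper":0.7},{"dx":-0.0003,"dy":0.0645,"dz":-0.0012,"rx":0,"ry":-0.001,"rz":0,"gripper":0.7}]'
python3 - <<'E'
from rel import *
s=status.observe();print(s['tool_pos'])
rel([.582,.3375,.021],down(0))
E
```

```text
time: 13.92
tool_pos: [0.5811, 0.3376, 0.0196]
tool_rot: [-1.572, 0.003, 0.0]
contact_force: [-0.6, -0.4, 0.4]
opening: 0.0644
[0.58111267 0.337605   0.0196217 ]
d [ 0.0009 -0.0014 -0.0001] w [ 0.0009  0.0003 -0.0025]
```

```bash
python3 -m creep '[{"dx":0.0008,"dy":-0.001,"dz":0,"rx":0.001,"ry":0,"rz":-0.0025,"gripper":0.25},{"dx":0.0008,"dy":-0.001,"dz":0,"rx":0.001,"ry":0,"rz":-0.0025,"gripper":0.25},{"dx":0.0008,"dy":-0.001,"dz":0,"rx":0.001,"ry":0,"rz":-0.0025,"gripper":0.25},{"dx":0.0008,"dy":-0.001,"dz":0,"rx":0.001,"ry":0,"rz":-0.0025,"gripper":0.25},{"dx":0.0008,"dy":-0.001,"dz":0,"rx":0.001,"ry":0,"rz":-0.0025,"gripper":0.25},{"dx":0.0008,"dy":-0.001,"dz":0,"rx":0.001,"ry":0,"rz":-0.0025,"gripper":0.25}]' 40
python3 - <<'E'
from st import *
s=status.observe();print(s['tool_pos'],s['tool_rot'],s['opening'])
rel(seat+.12*z,Rm)
E
```

```text
time: 14.68
tool_pos: [0.5815, 0.3374, 0.0197]
tool_rot: [-1.571, 0.001, 0.0]
contact_force: [0.1, -0.1, 2.3]
opening: 0.0389
[0.58150948 0.33738137 0.01967828] [-1.57123791e+00  1.31995518e-03  2.19515463e-04] 0.03886845080821733
d [-0.0373 -0.1435 -0.2539] w [-0.498   0.1789  0.0444]
```

```bash
python3 -m creep '[{"dx":0,"dy":-0.03,"dz":0,"rx":0,"ry":0,"rz":0,"gripper":0.25},{"dx":0,"dy":-0.09,"dz":0,"rx":0,"ry":0,"rz":0,"gripper":0.25},{"dx":-0.01,"dy":-0.14,"dz":-0.03,"rx":0,"ry":0,"rz":0,"gripper":0.25},{"dx":-0.02,"dy":-0.16,"dz":-0.12,"rx":-0.25,"ry":0.09,"rz":0.022,"gripper":0.25},{"dx":-0.02,"dy":-0.16,"dz":-0.12,"rx":-0.25,"ry":0.09,"rz":0.022,"gripper":0.25},{"dx":-0.037,"dy":-0.144,"dz":-0.254,"rx":-0.498,"ry":0.179,"rz":0.044,"gripper":0.25},{"dx":-0.037,"dy":-0.144,"dz":-0.254,"rx":-0.498,"ry":0.179,"rz":0.044,"gripper":0.25},{"dx":-0.037,"dy":-0.144,"dz":-0.254,"rx":-0.498,"ry":0.179,"rz":0.044,"gripper":0.25},{"dx":-0.037,"dy":-0.144,"dz":-0.254,"rx":-0.498,"ry":0.179,"rz":0.044,"gripper":0.25},{"dx":-0.037,"dy":-0.144,"dz":-0.254,"rx":-0.498,"ry":0.179,"rz":0.044,"gripper":0.25},{"dx":-0.037,"dy":-0.144,"dz":-0.254,"rx":-0.498,"ry":0.179,"rz":0.044,"gripper":0.25},{"dx":-0.037,"dy":-0.144,"dz":-0.254,"rx":-0.498,"ry":0.179,"rz":0.044,"gripper":0.25}]'; python3 st.py '[0.3,0,75]'; python3 snap.py 8 '[.54,.06,.12]' 45
```

```text
time: 16.18
tool_pos: [0.5448, 0.0841, 0.1639]
tool_rot: [-2.07, -0.001, -0.181]
contact_force: [-0.0, 0.4, -0.1]
opening: 0.0389
tcp in seat frame mm [ -0.28   0.28 120.79] [ 0.252  0.609  1.422 -0.461  1.36   0.589] 0.03890947678772817 F in seat [-0.4 -0.1  0.1]
d [-0.0003  0.0458 -0.0006] w [-0.0003  0.0006  0.0009]
top crop origin 198 151 scale 4.333333333333333
scene crop origin 212 140 scale 4.333333333333333
16.275 [0.5447 0.0838 0.1638] [-2.0706e+00 -3.0000e-04 -1.8160e-01] 0.03877501438598548
```

View pics/s8.png

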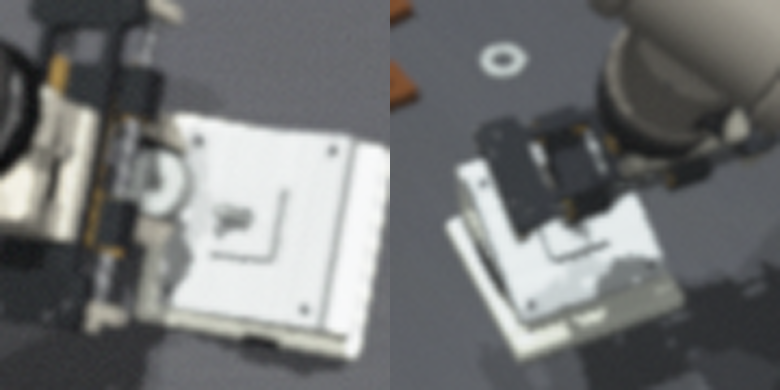

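```bash
python3 -m creep '[{"dx":-0.0002,"dy":0.025,"dz":-0.001,"rx":0,"ry":0,"rz":0,"gripper":0.25},{"dx":-0.0002,"dy":0.045,"dz":-0.001,"rx":0,"ry":0,"rz":0,"gripper":0.25},{"dx":-0.0002,"dy":0.054,"dz":-0.001,"rx":0,"ry":0,"rz":0,"gripper":0.25},{"dx":-0.0002,"dy":0.054,"dz":-0.001,"rx":0,"ry":0,"rz":0,"gripper":0.25},{"dx":-0.0002,"dy":0.054,"dz":-0.001,"rx":0,"ry":0,"rz":0,"gripper":0.25},{"dx":-0.0002,"dy":0.054,"dz":-0.001,"rx":0,"ry":0,"rz":0,"gripper":0.25}]'; python3 st.py '[0.7,0,60]'
```

```text
time: 17.02
tool_pos: [0.5401, 0.0575, 0.1175]
tool_rot: [-2.07, -0.001, -0.182]
contact_force: [-0.2, 0.8, -1.5]
opening: 0.0386
tcp in seat frame mm [ 1.23  0.44 67.08] [ 0.211  0.641  1.509 -0.488  1.237  0.614] 0.03856935366704985 F in seat [-1.3 -0.3 -0.9]
d [-0.0005  0.0071  0.0005] w [-0.0005 -0.0004  0.0014]
```

Just above the tip; now slow steps onto the cone.

```bash
python3 -m creep '[{"dx":-0.0003,"dy":0.002,"dz":0.0003,"rx":0,"ry":0,"rz":0,"gripper":0.25},{"dx":-0.0003,"dy":0.004,"dz":0.0003,"rx":0,"ry":0,"rz":0,"gripper":0.25},{"dx":-0.0003,"dy":0.006,"dz":0.0003,"rx":0,"ry":0,"rz":0,"gripper":0.25},{"dx":-0.0003,"dy":0.007,"dz":0.0003,"rx":0,"ry":0,"rz":0,"gripper":0.25},{"dx":-0.0003,"dy":0.007,"dz":0.0003,"rx":0,"ry":0,"rz":0,"gripper":0.25}]'; python3 st.py '[0.7,0,56]'; python3 -m creep '[{"dx":0,"dy":0.002,"dz":0,"rx":0,"ry":0,"rz":0,"gripper":0.25},{"dx":0,"dy":0.003,"dz":0,"rx":0,"ry":0,"rz":0,"gripper":0.25},{"dx":0,"dy":0.003,"dz":0,"rx":0,"ry":0,"rz":0,"gripper":0.25}]'; python3 st.py '[0.7,0,54]'
```

```text
time: 17.65
tool_pos: [0.5388, 0.0541, 0.1105]
tool_rot: [-2.071, -0.0, -0.182]
contact_force: [0.3, 0.5, -1.6]
opening: 0.0391
tcp in seat frame mm [ 1.02 -0.21 59.21] [ 0.206  0.648  1.52  -0.492  1.22   0.618] 0.03905854770503068 F in seat [-1.2  0.2 -1.2]
d [0.0002 0.0032 0.0003] w [ 0.0001 -0.0001 -0.    ]
time: 18.02
tool_pos: [0.5385, 0.0527, 0.1078]
tool_rot: [-2.071, 0.0, -0.182]
contact_force: [-0.4, 1.0, -1.4]
opening: 0.039
tcp in seat frame mm [ 1.02 -0.23 56.23] [ 0.204  0.65   1.525 -0.494  1.213  0.62 ] 0.03901607179129846 F in seat [-1.5 -0.6 -0.8]
d [0.0002 0.0022 0.0003] w [ 0.0001 -0.     -0.    ]
```

```bash
python3 -m creep '[{"dx":0.0002,"dy":0.004,"dz":0.0002,"rx":0,"ry":0,"rz":0,"gripper":0.25},{"dx":0.0002,"dy":0.008,"dz":0.0002,"rx":0,"ry":0,"rz":0,"gripper":0.25},{"dx":0.0002,"dy":0.012,"dz":0.0002,"rx":0,"ry":0,"rz":0,"gripper":0.25},{"dx":0.0002,"dy":0.012,"dz":0.0002,"rx":0,"ry":0,"rz":0,"gripper":0.25}]'; python3 st.py '[0.7,0,38]'; python3 -m creep '[{"dx":0,"dy":0.003,"dz":0,"rx":0,"ry":0,"rz":0,"gripper":0.25},{"dx":0,"dy":0.006,"dz":0,"rx":0,"ry":0,"rz":0,"gripper":0.25},{"dx":0,"dy":0.007,"dz":0,"rx":0,"ry":0,"rz":0,"gripper":0.25},{"dx":0,"dy":0.007,"dz":0,"rx":0,"ry":0,"rz":0,"gripper":0.25}]'; python3 st.py '[0.7,0,34]'
```

```text
time: 18.52
tool_pos: [0.5375, 0.047, 0.0969]
tool_rot: [-2.071, 0.001, -0.182]
contact_force: [0.1, -0.1, -1.5]
opening: 0.0391
tcp in seat frame mm [ 0.85 -0.19 43.85] [ 0.195  0.661  1.541 -0.502  1.187  0.627] 0.03911951079419507 F in seat [-0.7  0.1 -1.3]
d [0.0002 0.0058 0.0002] w [ 0.0003  0.     -0.0007]
time: 19.02
tool_pos: [0.5371, 0.0439, 0.0911]
tool_rot: [-2.071, -0.0, -0.182]
contact_force: [0.3, -0.6, -0.4]
opening: 0.0385
tcp in seat frame mm [ 0.81 -0.   37.25] [ 0.19   0.666  1.55  -0.506  1.171  0.63 ] 0.03848137778162407 F in seat [ 0.3  0.4 -0.6]
d [0.     0.0033 0.0001] w [ 0.0001 -0.0001  0.    ]
```

```bash
python3 -m creep '[{"dx":0,"dy":0.001,"dz":0,"rx":0,"ry":0,"rz":0,"gripper":0.25},{"dx":0,"dy":0.002,"dz":0,"rx":0,"ry":0,"rz":0,"gripper":0.25},{"dx":0,"dy":0.003,"dz":0,"rx":0,"ry":0,"rz":0,"gripper":0.25},{"dx":0,"dy":0.0035,"dz":0,"rx":0,"ry":0,"rz":0,"gripper":0.25},{"dx":0,"dy":0.0035,"dz":0,"rx":0,"ry":0,"rz":0,"gripper":0.25}]'; python3 st.py '[0.7,0,34]'
```

```text
time: 19.65
tool_pos: [0.5368, 0.0423, 0.0882]
tool_rot: [-2.071, -0.0, -0.182]
contact_force: [-1.7, -0.1, 0.2]
opening: 0.0389
tcp in seat frame mm [ 0.82 -0.   34.  ] [ 0.187  0.669  1.554 -0.509  1.164  0.633] 0.03887652846542845 F in seat [ 0.5 -1.6  0. ]
d [ 0.     -0.      0.0001] w [ 0.     -0.0002  0.0002]
```

```bash
python3 -m creep '[{"dx":0,"dy":0.001,"dz":0,"rx":0,"ry":0,"rz":0,"gripper":0.25},{"dx":0,"dy":0.001,"dz":0,"rx":0,"ry":0,"rz":0,"gripper":0.25},{"dx":0,"dy":0.001,"dz":0,"rx":0,"ry":0,"rz":0,"gripper":0.25}]'; python3 st.py '[0.7,0,34]'
```

```text
time: 20.02
tool_pos: [0.5368, 0.0423, 0.0881]
tool_rot: [-2.07, -0.001, -0.182]
contact_force: [-1.6, 3.6, 5.8]
opening: 0.0393
tcp in seat frame mm [8.200e-01 1.000e-02 3.389e+01] [ 0.187  0.669  1.555 -0.509  1.163  0.633] 0.0392785413786095 F in seat [-0.1 -2.3  6.6]
d [-0.     -0.0001  0.0001] w [-0.0004 -0.0005  0.0009]
```

```bash
python3 -m creep '[{"dx":0,"dy":-0.001,"dz":0,"rx":0,"ry":0,"rz":0,"gripper":0.6},{"dx":0,"dy":-0.001,"dz":0,"rx":0,"ry":0,"rz":0,"gripper":0.6},{"dx":0,"dy":-0.001,"dz":0,"rx":0,"ry":0,"rz":0,"gripper":0.6},{"dx":0,"dy":-0.001,"dz":0,"rx":0,"ry":0,"rz":0,"gripper":0.6},{"dx":0,"dy":-0.03,"dz":0,"rx":0,"ry":0,"rz":0,"gripper":0.6},{"dx":0,"dy":-0.09,"dz":0,"rx":0,"ry":0,"rz":0,"gripper":0.6},{"dx":0,"dy":-0.15,"dz":0,"rx":0,"ry":0,"rz":0,"gripper":0.6},{"dx":0,"dy":-0.15,"dz":0.15,"rx":0,"ry":0,"rz":0,"gripper":0.6},{"dx":0,"dy":-0.15,"dz":0.2,"rx":0,"ry":0,"rz":0,"gripper":0.6},{"dx":0,"dy":-0.15,"dz":0.2,"rx":0,"ry":0,"rz":0,"gripper":0.6},{"dx":0,"dy":-0.15,"dz":0.2,"rx":0,"ry":0,"rz":0,"gripper":0.6},{"dx":0,"dy":-0.15,"dz":0.2,"rx":0,"ry":0,"rz":0,"gripper":0.6}]'; python3 snap.py 9 '[.534,.03,.07]' 32
python3 - <<'E'
from st import *
for n in('top','scene'):
    d=np.load(f'pics/{n}9.npz')['d'];P=(pts(n,d)-seat)@F*1000
    rr=np.hypot(P[...,0],P[...,1]);sel=lambda m:(np.median(P[m][:,2]).round(2),P[m][:,2].std().round(2),m.sum())
    col=(abs(P[...,2]-29)<6)&(rr<30)
    print(n,'collar top',sel(col),P[col].mean(0).round(1))
    pl=(abs(P[...,2]-14)<4)&(rr>24)&(abs(P[...,0])<21)&(abs(P[...,1])<21);print('plate',sel(pl))
    for nm,m in(('collar',col),('plate',pl)):
        if m.sum()>12:
            q=P[m];A=np.c_[q[:,:2],np.ones(len(q))];print(nm,'slope',np.linalg.lstsq(A,q[:,2],rcond=None)[0].round(3))
E
```

```text
time: 21.52
tool_pos: [0.5813, 0.2852, 0.1221]
tool_rot: [-2.072, 0.001, -0.181]
contact_force: [-0.0, -1.1, 0.4]
opening: 0.0554
top crop origin 223 169 scale 6.09375
scene crop origin 221 158 scale 6.09375
21.625 [0.582  0.2839 0.1242] [-2.0706e+00 -1.4000e-03 -1.8330e-01] 0.05528218332379864
top collar top (np.float64(29.78), np.float64(2.04), np.int64(137)) [ 3.4 -3.1 29.8]
plate (np.float64(14.91), np.float64(1.67), np.int64(14))
collar slope [-3.900e-02 -5.000e-03  2.987e+01]
plate slope [-0.038 -0.021 14.711]
scene collar top (np.float64(30.06), np.float64(2.48), np.int64(104)) [ 0.5  4.8 29.7]
plate (np.float64(14.61), np.float64(1.24), np.int64(10))
collar slope [ 3.0000e-02 -4.0000e-03  2.9695e+01]
```

View pics/s9.png

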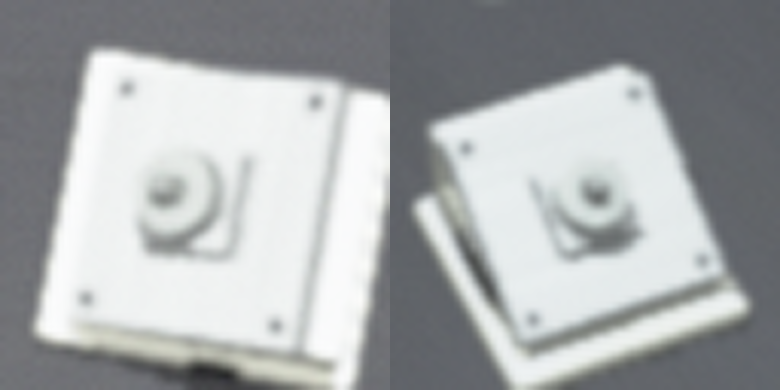

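```bash
python3 -c "
from cell import robot,status
print(robot.hand_in()); s=status.observe();print(s['time'],s['contact_force'])"
```

```text
the job is handed in; nothing more can be done
None
the job is handed in; nothing more can be done
```

The square plate is seated in the recess, and the thick collar is threaded onto the post and rests on the plate. Both are released, and I handed the job in after about 21.6 s of the 61 s allowed. The hand-in gave no verdict.

**Seating by touch:** The plate met the recess floor about where I had calculated, and the contact force rose to about 11 N. The collar met the plate about where it should, with 6.6 N along the post.

**Last camera and depth check:**

| Surface | Measured above the nominal floor | Expected if fully home |
|---|---|---|
| Plate top | 14.6–14.9 mm | about 14.4 mm |
| Collar top | 29.8–30.1 mm | about 30.4 mm |

The "expected" figures allow for the floor reading about 0.4 mm high in my frame.

**Where checks disagreed or were weak:**
- **Camera disagreement:** The two cameras differ by about 3 mm in x, and their raw collar-centre readings are a few mm apart because each sees part of the collar's side. So centring rests on the fit around the post and in the recess, not on the images.
- **Tilt check:** The depth data is noisy, with apparent slopes of up to 0.04 that changed sign between cameras. That is within the limits, but it is a rough check.
- **Bystanders:** I never touched the bystanders or brown look-alikes on purpose and saw no contact force away from the stage. I did not re-measure their positions at the end.

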